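# Load bell plates in the sprung engraving bed, tilt it and lock it

### The arm

A 7-joint arm with a two-finger parallel gripper is mounted at the origin on a cart in front of the work surface, level with it; the furniture and walls round the work are solid. World frame = base frame: x ahead of the robot, y to its left, z up, the work surface at z = 0. Lengths are in m, angles in rad, forces in N, time in s.
With the tool pointing down it reaches from about 0.4 to 0.85 m from the base axis. Payload 10.4 kg.
Tool frame: the origin (TCP) lies at the very end of the fingers, on their centre line; the grasp point (between the pads) lies 19 mm behind it; z points along the fingers, y is the line along which they close (so a half turn about z gives the same grasp; the last joint's range is limited). The gripper opens to 85 mm and grips with 20 to 120 N. Pads are 22 mm wide; open, the fingers measure 114 mm over their backs; the gripper's body (76 mm by 85 mm) begins 54 mm behind the grasp point. The pads swing forward as they close: fully open they stand 13 mm farther back than shut.
Start: joints at [-1.137, 0.332, -0.065, 1.46, 0.022, 1.35, -0.088], TCP at [0.276, 0.561, 0.231] pointing down, gripper open.
Joint ranges: [-2.6, 2.6], [-0.5, 2.12], [-1.47, 1.34], [0.16, 2.42], [-1.27, 4.41], [0.06, 2.06], [-2.6, 2.6]. Speed limits (rad/s): [2.22, 2.22, 2.79, 2.79, 3.14, 3.14, 3.14].

### API

Orientations are given as a unit quaternion [x, y, z, w].
In Python, from workcell import manip, vision, order gives the robot as it stands. The module is installed in compiled form; this text tells all that it offers.
- The arm moves only by the tool move_arm, never from a script. Its argument "motion" is a list of rows, each a list of 3 entries, a list of its own where there are three numbers: the shift along the tool's x, y, z scaled (see below), then the turn, a rotation vector about the tool's x, y, z scaled (see below), then the opening, from -1 (shut) to 1 (fully open). In form: [[[dx, dy, dz], [wx, wy, wz], hand], ...]. A call has 1 to 12 rows; each row shifts and turns the commanded pose from where the row before left it, along the tool's axes as they then stand; what a row does not reach is not made up. The controller multiplies each number of a shift by 0.75 m and each number of a turn by pi/4 rad. A row lasts 1/10 s, in which the tool goes at most 50 mm and 8.59 degrees, less where a joint would pass 70% of its speed; a pose out of reach is approached as far as the arm can. A call with a number of a shift or a turn outside -1 to 1 is refused whole. A call with a gripper value outside its range is refused whole. The fingers move at their own pace and stop on an object; "newtons" is the grip in N (left out, the last holds). Time passes only in rows, so rows that do not move let the fingers close. It gives the time, the measured TCP pose, the force, the opening and the grip force at its end, in the units of the state.
- manip.get_obs(): the state, without advancing time (a new reading comes with each control period).
- vision.camera(name): name is "side" or "top"; returns a dict with "pixels" (480x640x3 uint8, red, green, blue), "fx", "fy", "cx", "cy" (pixels), "R" (3x3) and "t" (3): a world point X has camera coordinates R X + t. Camera axes: x right, y down, z forward; pixel columns grow to the right and rows downward; lengths in m; the calibration is good to about 2 mm. A picture is of the moment at which its call begins. There is no depth.
- order.hand_in(): hands the job in; it is judged then, once.
The state is a dict: "clock": time; "joint_pos": joint angles; "joint_velocities": joint speeds; "tau": joint torques, N m; "position": TCP position; "ee_rot": TCP orientation; "ft_force": force on the tool from outside, world axes, zero at the start; "torque": the same for the moment, N m; "grip_width": opening from 0.0 (shut) to 1.0 (fully open); "grasp_force": force on a finger pad.
Only numpy, scipy, OpenCV 4.12 (cv2) and the standard library are available. Lean on these libraries where they do the work, as an engineer would, in place of code of your own. Each camera call takes 0.05 s, during which the arm holds its last target. There are 200 camera calls.

### The job

The engraving stand was left tilted and locked after the last job: turn its lock collar open, bring the bed level with the side lever, and load every brass plate that lies on the bench into a bay of its own, each caught, square and centred, between the two sprung jaws (push one end back into a jaw, lower the other end behind the other lip, let the springs centre it). With the plates let go, pull the lever until the bed is tilted 30 degrees again and turn the lock collar fully round to its locked stop, its arm in the notch. Leave the chalk and the punch as they are.

Things in the scene. Friction and masses are not known exactly. Their poses are not given: they have to be found in the camera images.
- plate_1: loose brass plate, 104 x 44 x 6 mm (its own x, y, z), 0.23 kg, both faces alike, lying flat on the bench in front of the stand; origin at the centre of the plate. One of the three may be absent
- plate_2: loose brass plate, 104 x 44 x 6 mm (its own x, y, z), 0.23 kg, both faces alike, lying flat on the bench in front of the stand; origin at the centre of the plate. One of the three may be absent
- plate_3: loose brass plate, 104 x 44 x 6 mm (its own x, y, z), 0.23 kg, both faces alike, lying flat on the bench in front of the stand; origin at the centre of the plate. One of the three may be absent
- stand: the engraving stand, fixed to the bench; origin on the bench under its middle. Its three bays each have a front (-x) and a rear (+x) jaw 40 mm wide, sliding along x, sprung inwards (320 N/m, 2 N at rest, 22 mm travel outwards); the rails behind the jaws are lower. To its right front, beyond the collar, a fixed heap of bells rises to 290 mm (x below 0.56, y below -0.17): go over it
- bay_1 (a point): where a plate's centre belongs in the leftmost bay (+y, farthest from the lever); x from front jaw to rear jaw, y along the row, z out of the bed's face; turns with the bed. The end wall of each jaw's groove stands 47 mm from here at rest, 52 mm with a plate in. A plate pushed 12 to 15 mm past centre into one jaw clears the upper lip of the other
- bay_2 (a point): the same in the middle bay. Grooves are 9.5 mm high: floor 14 mm long from the end wall, 3 mm below this point; upper lip overhangs 5 mm, its underside 6.5 mm and its top 11.5 mm above this point. Nothing pushes a plate down; it lies on the groove floors
- bay_3 (a point): the same in the rightmost bay (-y, next to the lever). Between the jaws of each bay the bed is open under the plate: the 16 mm tilt shaft runs across there, its top 16 mm below the plate's underside, and a chip pan lies 34 mm below it
- bed (a joint): tilt of the bed with its lever, rad: 0 = level, grows as the lever is pulled towards the robot and the bed's rear edge rises to face the robot; 0.524 = 30 degrees. Range -0.06 to 0.70, a stiff hinge (about 0.8 N m) that stays where it is left. The scale behind the lever has a line each 10 degrees, long at 0 and 30
- bed_hinge (a point): a point on the bed's tilt axis (85 mm above the bench) in the lever's plane; its own y axis is parallel to the tilt axis; it turns with the bed
- lever_grip (a point): middle of the lever's black grip, a bar 24 mm thick and about 50 mm long on the end of the lever on the right (-y) side of the stand, 108 mm from the tilt axis; the lever leans 20 degrees back (to +x) when the bed is level and 10 degrees forward at 30 degrees. Free on all sides for the fingers
- lock_collar (a joint): turn of the lock collar about its vertical post, rad: 0 = open, grows counter-clockwise seen from above; 1.25 = locked stop, where its arm points straight to the notched quadrant beside the bed. The arm can enter the notch only when the bed is within about 4 degrees of 30; friction about 0.1 N m
- collar_grip (a point): centre of the collar's grip block, on the axis of the post at the front right of the stand, 104 mm above the bench: a block 42 x 34 mm (its own x, y) and 24 mm high, to be gripped across its 34 mm flats (along the point's own y). The post ends 8 mm above the block's top; a 49 mm flange and the 70 mm arm lie below the block. It turns with the collar
- punch: bystander: dark steel punch 100 x 10 mm lying left of the stand; origin under its centre
- chalk: bystander: flat stick of white marking chalk, 70 x 12 x 5 mm, lying left of the stand; origin under its centre
Things that resemble listed ones, but are neither listed nor needed, are in the scene too. What is shaped like the plate_3 but blue is not meant.

How it is judged:
By the outcome, as a careful person would: the job done as asked, in the order asked, and still so for the second after the job is handed in, with the robot touching nothing.
Of plate_1, plate_2, plate_3 only 2 to 3 are there at a start; the rules pass over those that are not, and their reading is None.
At some moment in a run one of plate_1, plate_2, plate_3 may be knocked a few centimetres aside while the robot is not near it.
Once in a run the grip may slacken for a moment while it holds something.
It also fails if it takes over 200 s, if anything falls off the work surface, if the arm or the gripper's body presses on something with over 40 N, if the wrist force passes 120 N, or if a joint passes its speed limit or range.

## Working session

There is one attempt and no reset: what is moved stays moved. The work goes in short steps, Python scripts to look and compute and a tool call to move; the robot and the scene stay as the last step left them, time stands still between calls to the robot, and variables do not carry over. Pictures are saved under pics/ and viewed, at most 14 in all, crops included, and the job is handed in when it is done.

Besides the shell and the picture viewer there is one more tool, called after "Request:" as name([rows], argument=value, ...), one row to a line, values as JSON. move_arm: Moves the arm, as the interface text tells. Its arguments: {"type":"object","properties":{"motion":{"type":"array"},"newtons":{"type":"number"}},"required":["motion"]}

```bash
mkdir -p pics; cat > h.py <<'E'
import numpy as np, cv2
from workcell import manip, vision, order
from scipy.spatial.transform import Rotation as Rt
def shot(n,f):
    c=vision.camera(n); cv2.imwrite(f'pics/{f}.png',c['pixels'][:,:,::-1]); np.savez(f'pics/{f}.npz',**c); return c
def load(f): return dict(np.load(f'pics/{f}.npz'))
def ray(c,u,v):
    d=np.array([(u-c['cx'])/c['fx'],(v-c['cy'])/c['fy'],1.]); R=c['R']; return -R.T@c['t'], R.T@d
def onz(c,u,v,z=0):
    o,d=ray(c,u,v); return o+d*(z-o[2])/d[2]
def proj(c,X):
    p=c['R']@np.asarray(X)+c['t']; return np.array([c['fx']*p[0]/p[2]+c['cx'],c['fy']*p[1]/p[2]+c['cy']])
def tri(c1,p1,c2,p2):
    o1,d1=ray(c1,*p1);o2,d2=ray(c2,*p2)
    s=np.linalg.lstsq(np.stack([d1,-d2],1),o2-o1,rcond=None)[0]
    a=o1+d1*s[0];b=o2+d2*s[1]; return (a+b)/2,np.linalg.norm(a-b)
E
python3 - <<'E'
from h import *
np.set_printoptions(precision=3,suppress=True)
for n in('side','top'):
    c=shot(n,n+'0'); print(n,-c['R'].T@c['t'],c['R'],c['fx'])
print(manip.get_obs())
E
```

```text
side [0.45  0.78  0.541] [[-0.982 -0.189  0.017]
 [-0.098  0.43  -0.898]
 [ 0.162 -0.883 -0.44 ]] 467.14632210543425
top [0.498 0.002 1.005] [[ 0.021 -1.     0.014]
 [-0.993 -0.022 -0.113]
 [ 0.113 -0.011 -0.993]] 456.5335602001228
{'clock': 0.1, 'joint_pos': array([-1.137,  0.333, -0.065,  1.461,  0.022,  1.35 , -0.089]), 'joint_velocities': array([ 0.001, -0.002, -0.001, -0.002, -0.001,  0.   ,  0.   ]), 'tau': array([  0.001, -62.675,   0.049, -39.243,   0.016,   0.007,  -0.   ]), 'position': array([0.276, 0.561, 0.231]), 'ee_rot': array([ 0.226,  0.974, -0.001, -0.   ]), 'ft_force': array([0.669, 0.151, 0.611]), 'torque': array([-0.039, -0.022, -0.044]), 'grasp_force': 0.0, 'grip_width': 0.9956408351944824}
```

View pics/top0.png

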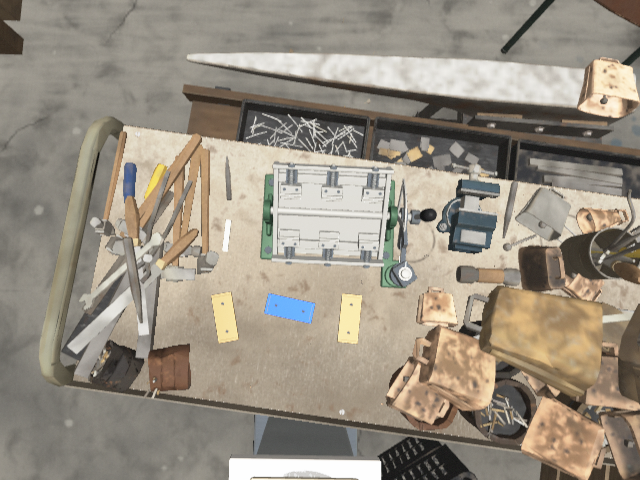

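View pics/side0.png

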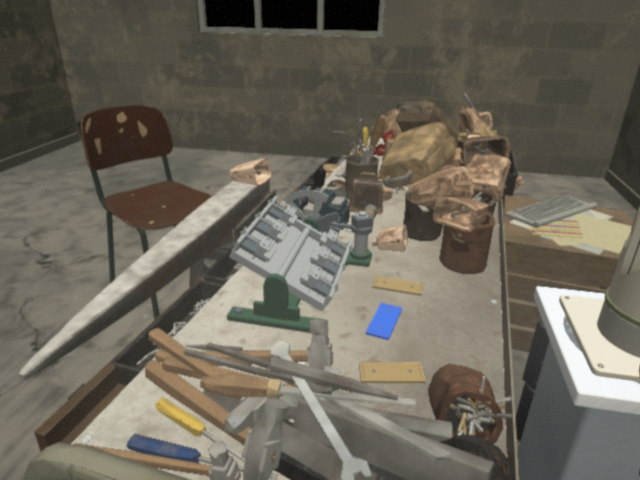

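```bash
python3 - <<'E'
from h import *
np.set_printoptions(precision=4,suppress=True)
t=load('top0'); s=load('side0')
cv2.imwrite('pics/c1.png',cv2.resize(t['pixels'][150:350,205:445,::-1],None,fx=3.3,fy=3,interpolation=cv2.INTER_CUBIC))
cv2.imwrite('pics/c2.png',cv2.resize(s['pixels'][170:370,220:430,::-1],None,fx=3,fy=3,interpolation=cv2.INTER_CUBIC))
for n,c in(('t',t),('s',s)):
    h=cv2.cvtColor(c['pixels'],cv2.COLOR_RGB2HSV)
    m=cv2.inRange(h,(15,70,120),(32,255,255))
    for k in cv2.findContours(m,cv2.RETR_EXTERNAL,cv2.CHAIN_APPROX_NONE)[0]:
        if cv2.contourArea(k)>250:
            P=np.array([onz(c,*p[0],0.006)[:2] for p in k.astype(float)],np.float32)
            print(n,k.reshape(-1,2).mean(0),cv2.contourArea(k),cv2.minAreaRect(P))
E
```

```text
t [536.8424 425.3758] 426.5 ((0.22724133729934692, -0.49143683910369873), (0.03735213354229927, 0.12288057804107666), 64.84871673583984)
t [349.329  318.1871] 901.5 ((0.4440456032752991, -0.0881834626197815), (0.044514238834381104, 0.1052500382065773), 84.90264129638672)
t [224.5038 317.218 ] 970.5 ((0.44116663932800293, 0.18102888762950897), (0.10524241626262665, 0.04533601179718971), 11.846613883972168)
t [529.016  351.9114] 12322.5 ((0.39494094252586365, -0.4689920246601105), (0.25929054617881775, 0.44527822732925415), 10.510027885437012)
t [490.1644 275.3562] 302.5 ((0.5429144501686096, -0.3970109522342682), (0.055204976350069046, 0.03036528266966343), 88.51164245605469)
t [142.7511 206.0131] 1100.5 ((0.6896436810493469, 0.3789588212966919), (0.06428521126508713, 0.19074088335037231), 74.39592742919922)
t [189.2398 201.6889] 2448.5 ((0.6944534182548523, 0.274522066116333), (0.11007828265428543, 0.30981165170669556), 87.66739654541016)
t [114.4555 174.7435] 455.5 ((0.7493306994438171, 0.43792128562927246), (0.01614312082529068, 0.20075370371341705), 83.14493560791016)
s [152.9828 
[... 1044 characters left out ...]
71463), 6.954687595367432)
s [456.6696 219.4643] 345.0 ((0.3041727840900421, -0.4754704236984253), (0.13691163063049316, 0.09838981926441193), 84.84564208984375)
s [254.5235 170.4631] 569.5 ((0.9935826063156128, -0.7311775088310242), (0.1402512788772583, 0.26589909195899963), 16.672000885009766)
s [459.3357 186.0799] 2282.5 ((0.21881207823753357, -0.8639949560165405), (0.6577081680297852, 0.27324432134628296), 63.89617156982422)
s [415.3131 139.4899] 1967.0 ((0.4200029671192169, -1.458132028579712), (0.3303894102573395, 1.0984145402908325), 4.751650810241699)
s [476.3867 123.7017] 510.5 ((0.10992029309272766, -1.7918027639389038), (0.7646194100379944, 0.17243415117263794), 85.00701141357422)
```

View pics/c1.png

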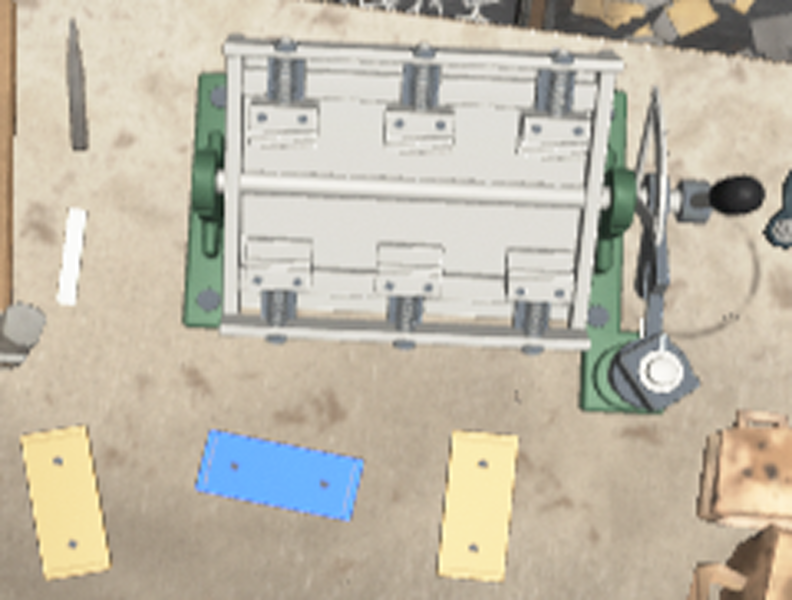

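View pics/c2.png

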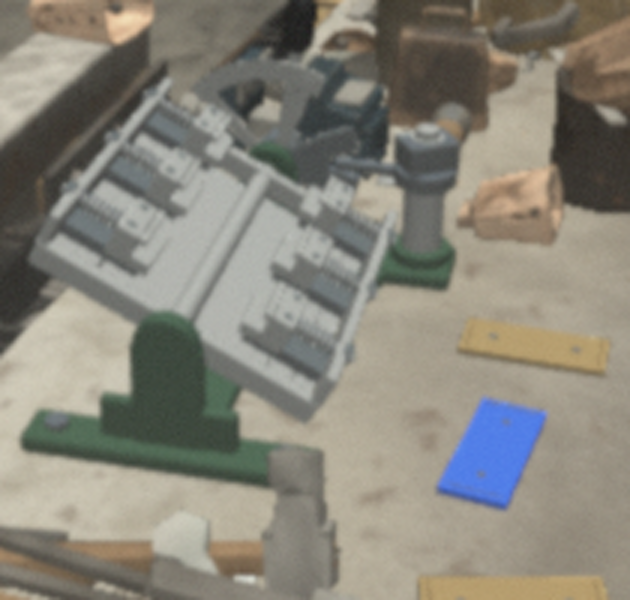

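Two brass plates are on the bench: top px (224.5,317) and (349,318). A third shape like them at (290,308) is blue, so it isn't meant. The bed is tilted and its collar post is at about (405,273), with the black lever grip at (428,214). Next I'll zoom on the collar and lever.

```bash
python3 - <<'E'
from h import *
np.set_printoptions(precision=4,suppress=True)
t=load('top0'); s=load('side0')
a=cv2.resize(t['pixels'][200:300,380:445,::-1],None,fx=6,fy=6,interpolation=cv2.INTER_CUBIC)
b=cv2.resize(s['pixels'][175:275,310:375,::-1],None,fx=6,fy=6,interpolation=cv2.INTER_CUBIC)
cv2.imwrite('pics/c3.png',np.hstack([a,b]))
for z in(.104,.116,.124):print(onz(t,405,273.3,z))
print(tri(t,(405,273.3),s,(363.3,212.7)))
for z in(.191,):print(onz(t,428.3,214.3,z))
E
```

```text
[ 0.539  -0.1882  0.104 ]
[ 0.5384 -0.1857  0.116 ]
[ 0.5381 -0.184   0.124 ]
(array([ 0.5366, -0.1842,  0.1235]), np.float64(0.0029912687814023647))
[ 0.6427 -0.2123  0.191 ]
```

View pics/c3.png

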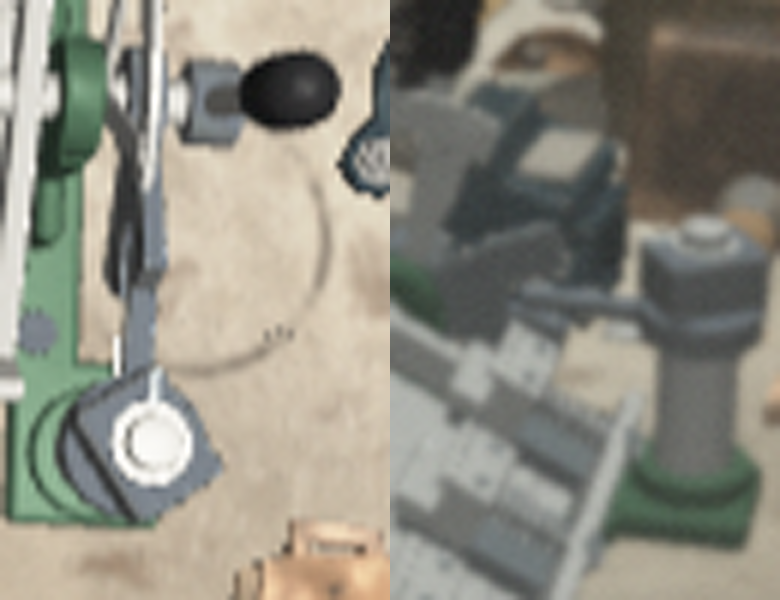

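The crop shows the block's long edge running from (155,370) to (222,462), so the collar's x axis is about 37° in world. The post top is at about (0.5375,-0.184,0.124). First I'll lift and travel over the collar.

Request:
move_arm([
  [[0,0,-0.03],[0,0,0],1],
  [[0,0,-0.05],[0,0,0],1],
  [[0,0,-0.05],[0,0,0],1],
  [[-0.02,-0.02,-0.03],[0,0,0],0.3],
  [[-0.0365,-0.036,0],[0,0,0],0.3],
  [[-0.0365,-0.036,0],[0,0,0],0.3],
  [[-0.0365,-0.036,0],[0,0,0],0.3],
  [[-0.0365,-0.036,0],[0,0,0],0.3],
  [[-0.0365,-0.036,0],[0,0,0],0.3],
  [[-0.0365,-0.036,0],[0,0,0],0.3],
  [[-0.0365,-0.036,0],[0,0,0],0.3],
  [[-0.0365,-0.036,0],[0,0,0],0.3],
], newtons=40)

```text
clock: 1.3
position: [0.384, 0.2487, 0.3511]
ee_rot: [0.226, 0.974, -0.0, -0.0]
ft_force: [1.5, -0.4, 0.7]
grip_width: 0.652
grasp_force: 0.0
```

Request:
move_arm([
  [[-0.0365,-0.036,0],[0,0,0],0.3],
  [[-0.0365,-0.036,0],[0,0,0],0.3],
  [[-0.0365,-0.036,0],[0,0,0],0.3],
  [[-0.0365,-0.036,0],[0,0,0],0.3],
  [[-0.0365,-0.036,0],[0,0,0],0.3],
  [[-0.0365,-0.036,0],[0,0,0],0.3],
  [[-0.0365,-0.036,0],[0,0,0],0.3],
  [[-0.0365,-0.036,0],[0,0,0],0.3],
  [[-0.0365,-0.036,0],[0,0,0],0.3],
  [[-0.0365,-0.036,0],[0,0,0],0.3],
  [[-0.02,-0.02,0],[0,0,0],0.3],
  [[-0.01,-0.01,0],[0,0,0],0.3],
])

```text
clock: 2.5
position: [0.5206, -0.1449, 0.3509]
ee_rot: [0.228, 0.974, -0.0, -0.0]
ft_force: [-1.0, -0.3, -1.0]
grip_width: 0.651
grasp_force: 0.0
```

Request:
move_arm([
  [[0,0,0],[0,0,0.18],0.3],
  [[0,0,0],[0,0,0.18],0.3],
  [[0,0,0],[0,0,0.18],0.3],
  [[0,0,0],[0,0,0.18],0.3],
  [[0,0,0],[0,0,0.18],0.3],
  [[0,0,0],[0,0,0.18],0.3],
  [[0,0,0],[0,0,0.18],0.3],
  [[0,0,0],[0,0,0.18],0.3],
  [[0,0,0],[0,0,0.18],0.3],
  [[0,0,0],[0,0,0.18],0.3],
  [[0,0,0],[0,0,0.18],0.3],
  [[0,0,0],[0,0,0.18],0.3],
])

```text
clock: 3.7
position: [0.5206, -0.1417, 0.3511]
ee_rot: [0.881, 0.472, -0.0, -0.0]
ft_force: [-0.3, -1.1, -0.3]
grip_width: 0.652
grasp_force: 0.0
```

```bash
cat >> h.py <<'E'
np.set_printoptions(precision=4,suppress=True)
def go(p=None,psi=None,pitch=0.,T=None):
    """tool-frame shift & turn (units) from now to: TCP p, tool x at yaw psi deg (tool down), then tilted by pitch deg about world y"""
    o=manip.get_obs(); R0=Rt.from_quat(o['ee_rot']); 
    if T is None and psi is not None: T=Rt.from_euler('y',pitch,degrees=True)*Rt.from_euler('z',psi,degrees=True)*Rt.from_euler('x',180,degrees=True)
    w=np.zeros(3) if T is None else (R0.inv()*T).as_rotvec()/(np.pi/4)
    x=R0.as_matrix()[:,0]; 
    print('clock',o['clock'],'pos',o['position'],'psi',np.degrees(np.arctan2(x[1],x[0])),'z',R0.as_matrix()[:,2],'f',o['ft_force'],'w',o['grip_width'],o['grasp_force'])
    if p is not None:
        d=np.asarray(p)-o['position']
        print('shift before turn',R0.inv().apply(d)/.75,'after turn',(R0.inv().apply(d) if T is None else T.inv().apply(d))/.75)
    print('turn',w)
E
python3 - <<'E'
from h import *
go([.5375,-.184,.20],37.2); print(manip.get_obs()['joint_pos'])
E
```

```text
clock 3.7 pos [ 0.5206 -0.1417  0.3511] psi 56.37088133015771 z [-0.0004  0.0007 -1.    ] f [-0.3369 -1.122  -0.3252] w 0.652492780039066 0.0
shift before turn [-0.0346  0.0502  0.2014] after turn [-0.0162  0.0586  0.2014]
turn [-0.001  -0.0003  0.426 ]
[-0.5298  0.1088  0.7883  1.5181 -0.0776  1.5474 -0.3296]
```

Request:
move_arm([
  [[-0.0346,0.0502,0],[0,0,0],0.3],
  [[0,0,0.04],[0,0,0.142],0.3],
  [[0,0,0.06],[0,0,0.142],0.3],
  [[0,0,0.06],[0,0,0.142],0.3],
  [[0,0,0.04],[0,0,0],0.3],
  [[0,0,0.03],[0,0,0],0.3],
  [[0,0,0.03],[0,0,0],0.3],
  [[0,0,0],[0,0,0],0.3],
])

```text
clock: 4.5
position: [0.5363, -0.1834, 0.1535]
ee_rot: [0.947, 0.322, -0.002, -0.001]
ft_force: [0.9, 0.9, -1.2]
grip_width: 0.652
grasp_force: 0.0
```

```bash
python3 - <<'E'
from h import *
go([.5375,-.184,.096],37.2)
t=shot('top','top1');s=shot('side','side1')
a=cv2.resize(t['pixels'][200:330,360:450,::-1],None,fx=4.4,fy=4.4,interpolation=cv2.INTER_CUBIC)
b=cv2.resize(s['pixels'][145:275,310:400,::-1],None,fx=4.4,fy=4.4,interpolation=cv2.INTER_CUBIC)
cv2.imwrite('pics/c4.png',np.hstack([a,b]))
E
```

```text
clock 4.5 pos [ 0.5363 -0.1834  0.1535] psi 37.52672930512432 z [-0.005   0.0013 -1.    ] f [ 0.9456  0.9308 -1.2374] w 0.6522465916113305 0.0
shift before turn [0.0011 0.002  0.0766] after turn [0.0008 0.0017 0.0766]
turn [-0.0052  0.004   0.0073]
```

View pics/c4.png

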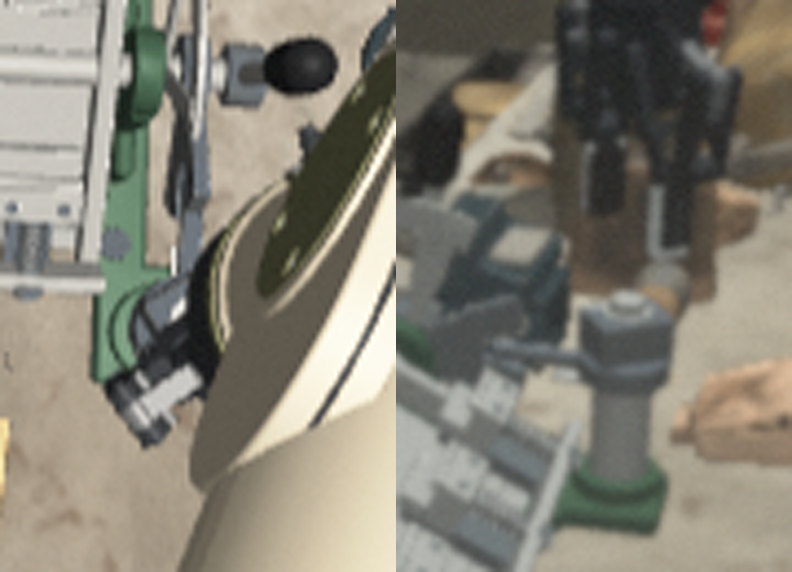

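Request:
move_arm([
  [[0.001,0.002,0.025],[0,0,0],0.3],
  [[0,0,0.03],[0,0,0],0.3],
  [[0,0,0.02],[0,0,0],0.3],
  [[0,0,0],[0,0,0],0],
  [[0,0,0],[0,0,0],-0.4],
  [[0,0,0],[0,0,0],-0.6],
  [[0,0,0],[0,0,0],-0.6],
  [[0,0,0],[0,0,0],-0.6],
  [[0,0,0],[0,0,0],-0.6],
], newtons=40)

```text
clock: 5.5
position: [0.5397, -0.1861, 0.1007]
ee_rot: [0.947, 0.321, 0.0, 0.0]
ft_force: [-0.0, -0.6, 3.7]
grip_width: 0.397
grasp_force: 40.0
```

```bash
python3 - <<'E'
from h import *
go([.5375,-.184,.097],37.2);print(manip.get_obs()['torque'])
E
```

```text
clock 5.5 pos [ 0.5397 -0.1861  0.1007] psi 37.44828116451369 z [ 0.001  -0.0001 -1.    ] f [-0.0071 -0.5678  3.6973] w 0.3967385186137823 39.99514737166464
shift before turn [-0.0005 -0.004   0.005 ] after turn [-0.0006 -0.004   0.005 ]
turn [ 0.0008 -0.001   0.0055]
[-0.0924  0.3432 -0.0997]
```

Request:
move_arm([
  [[0,0,0],[0,0,0.1],-0.6],
  [[0,0,0],[0,0,0.15],-0.6],
  [[0,0,0],[0,0,0.15],-0.6],
  [[0,0,0],[0,0,0.15],-0.6],
  [[0,0,0],[0,0,0.15],-0.6],
  [[0,0,0],[0,0,0],-0.6],
])

```text
clock: 6.1
position: [0.5399, -0.1866, 0.1007]
ee_rot: [0.999, 0.051, 0.001, 0.001]
ft_force: [0.1, -4.1, 4.5]
grip_width: 0.391
grasp_force: 40.5
```

Request:
move_arm([
  [[0,0,0],[0,0,0.15],-0.6],
  [[0,0,0],[0,0,0.15],-0.6],
  [[0,0,0],[0,0,0.15],-0.6],
  [[0,0,0],[0,0,0.15],-0.6],
  [[0,0,0],[0,0,0.15],-0.6],
  [[0,0,0],[0,0,0.14],-0.6],
  [[0,0,0],[0,0,0],-0.6],
  [[0,0,0],[0,0,0],-0.6],
])

```text
clock: 6.9
position: [0.5397, -0.1873, 0.1008]
ee_rot: [0.956, -0.292, 0.001, 0.001]
ft_force: [-0.7, -5.3, 4.1]
grip_width: 0.389
grasp_force: 39.3
```

```bash
python3 - <<'E'
from h import *
go([.5375,-.184,.35],-34.4);print(manip.get_obs()['torque'])
E
```

```text
clock 6.9 pos [ 0.5397 -0.1873  0.1008] psi -33.936160050682496 z [ 0.0014 -0.0019 -1.    ] f [-0.7326 -5.3491  4.1332] w 0.38887493560682707 39.28846836090088
shift before turn [-0.0041 -0.0017 -0.3323] after turn [-0.0049 -0.002  -0.3323]
turn [ 0.001  -0.0028  0.0103]
[-1.1042  0.0633 -0.1079]
```

Request:
move_arm([
  [[0,0,0],[0,0,0.04],-0.6],
  [[0,0,0],[0,0,0.04],-0.6],
  [[0,0,0],[0,0,0],-0.6],
])

```text
clock: 7.2
position: [0.54, -0.1876, 0.1008]
ee_rot: [0.947, -0.322, 0.001, 0.001]
ft_force: [0.4, -7.4, 1.6]
grip_width: 0.39
grasp_force: 39.9
```

```bash
python3 - <<'E'
from h import *
go([.5375,-.184,.35],-34.4);print(manip.get_obs()['torque'])
E
```

```text
clock 7.2 pos [ 0.54   -0.1876  0.1008] psi -37.50739167569187 z [ 0.0018 -0.0029 -1.    ] f [ 0.4393 -7.4023  1.5872] w 0.3896201788745112 39.944180846214294
shift before turn [-0.0044 -0.0014 -0.3323] after turn [-0.0054 -0.0021 -0.3322]
turn [ 0.0016 -0.004  -0.0691]
[-1.5999 -0.2139  0.6127]
```

Request:
move_arm([
  [[0,0,0],[0,0,-0.03],0],
  [[0,0,0],[0,0,0],0.3],
  [[0,0,0],[0,0,0],0.3],
  [[0,0,-0.03],[0,0,0],0.3],
  [[0,0,-0.06],[0,0,0],0.3],
  [[0,0,-0.06],[0,0,0],0.3],
  [[0,0,-0.06],[0,0,0],0.3],
  [[0,0,-0.06],[0,0,-0.1],0.3],
  [[0,0,0],[0,0,-0.18],0.3],
  [[0,0,0],[0,0,-0.18],0.3],
  [[0,0,0],[0,0,-0.18],0.3],
  [[0,0,0],[0,0,-0.18],0.3],
])

```text
clock: 8.4
position: [0.5393, -0.1855, 0.3025]
ee_rot: [1.0, 0.008, 0.0, -0.0]
ft_force: [-1.2, -0.3, 0.1]
grip_width: 0.65
grasp_force: 0.0
```

Request:
move_arm([
  [[0,0,0],[0,0,-0.18],0.3],
  [[0,0,0],[0,0,-0.18],0.3],
  [[0,0,0],[0,0,-0.18],0.3],
  [[0,0,0],[0,0,-0.18],0.3],
  [[0,0,0],[0,0,-0.18],0.3],
  [[0,0,0],[0,0,-0.18],0.3],
  [[0,0,0],[0,0,-0.18],0.3],
  [[0,0,0],[0,0,-0.18],0.3],
  [[0,0,0],[0,0,-0.18],0.3],
  [[0,0,0],[0,0,-0.18],0.3],
  [[0,0,0],[0,0,-0.18],0.3],
  [[0,0,0],[0,0,0],0.3],
])

```text
clock: 9.6
position: [0.5392, -0.1857, 0.3025]
ee_rot: [0.708, 0.706, 0.0, -0.0]
ft_force: [-0.5, -0.9, 0.5]
grip_width: 0.65
grasp_force: 0.0
```

```bash
python3 - <<'E'
from h import *
go([.643,-.2123,.172],88.8);print(manip.get_obs()['joint_pos'])
s=load('side0');print(proj(s,[.643,-.2123,.191]))
E
```

```text
clock 9.6 pos [ 0.5392 -0.1857  0.3025] psi 89.83362185463221 z [-0.0002  0.0006 -1.    ] f [-0.4973 -0.8712  0.5403] w 0.6496393564906175 0.0
shift before turn [-0.0352  0.1385  0.1739] after turn [-0.0326  0.1391  0.1739]
turn [-0.0002 -0.0008  0.023 ]
[-0.4441  0.2205  0.8309  1.5331 -0.1637  1.4604  0.39  ]
[319.0467 176.3127]
```

Request:
move_arm([
  [[-0.011,0.045,0],[0,0,0],0.3],
  [[-0.012,0.046,0],[0,0,0],0.3],
  [[-0.012,0.046,0],[0,0,0],0.3],
  [[0,0,0.04],[0,0,0],0.3],
  [[0,0,0.05],[0,0,0],0.3],
  [[0,0,0.05],[0,0,0],0.3],
  [[0,0,0.03],[0,0,0],0.3],
  [[0,0,0],[0,0,0],0.3],
])

```text
clock: 10.4
position: [0.6403, -0.2115, 0.1713]
ee_rot: [0.71, 0.704, -0.002, -0.003]
ft_force: [0.2, 0.6, 0.7]
grip_width: 0.651
grasp_force: 0.0
```

```bash
python3 - <<'E'
from h import *
go([.643,-.2123,.172],89.8)
t=shot('top','top2');s=shot('side','side2')
a=cv2.resize(t['pixels'][180:300,350:450,::-1],None,fx=4,fy=4,interpolation=cv2.INTER_CUBIC)
b=cv2.resize(s['pixels'][120:240,270:370,::-1],None,fx=4,fy=4,interpolation=cv2.INTER_CUBIC)
cv2.imwrite('pics/c5.png',np.hstack([a,b]))
E
```

```text
clock 10.4 pos [ 0.6403 -0.2115  0.1713] psi 89.47342987973171 z [-0.0058  0.0016 -1.    ] f [0.1894 0.5804 0.738 ] w 0.6506960195918006 0.0
shift before turn [-0.001   0.0036 -0.0009] after turn [-0.001   0.0036 -0.0009]
turn [-0.0074 -0.002  -0.0073]
```

View pics/c5.png

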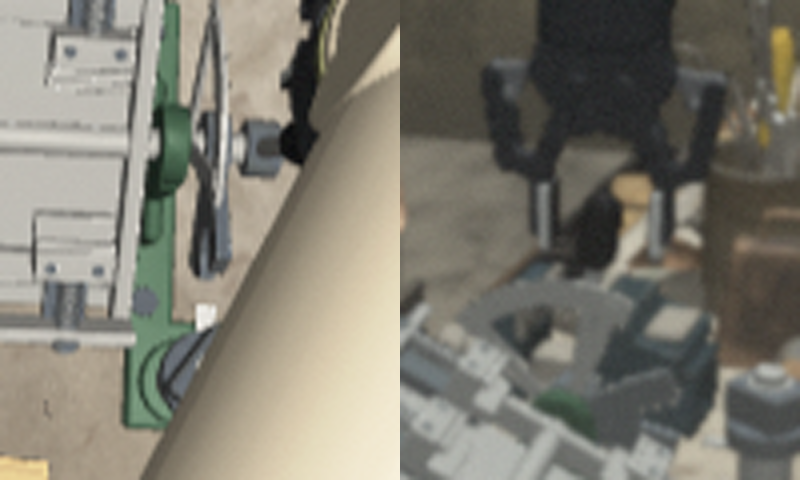

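The lever grip sits midway between the fingers at side crop (598,225), and the collar arm has swung clear. Now I'll grip the lever and push along the arc to level.

Request:
move_arm([
  [[0,0.0036,0],[0,0,0],0],
  [[0,0,0],[0,0,0],-0.7],
  [[0,0,0],[0,0,0],-0.7],
  [[0,0,0],[0,0,0],-0.7],
  [[0,0,0],[0,0,0],-0.7],
], newtons=30)

```text
clock: 11.0
position: [0.6449, -0.2131, 0.1769]
ee_rot: [0.709, 0.705, 0.001, 0.001]
ft_force: [-4.7, 1.5, 5.6]
grip_width: 0.288
grasp_force: 29.1
```

Request:
move_arm([
  [[0,0.0125,-0.0016],[0,0,0],-0.7],
  [[0,0.0125,-0.0005],[0,0,0],-0.7],
  [[0,0.0125,0.0005],[0,0,0],-0.7],
  [[0,0.0125,0.0016],[0,0,0],-0.7],
  [[0,0.0123,0.0027],[0,0,0],-0.7],
  [[0,0.012,0.0038],[0,0,0],-0.7],
  [[0,0,0],[0,0,0],-0.7],
  [[0,0,0],[0,0,0],-0.7],
])

```text
clock: 11.8
position: [0.6965, -0.2147, 0.1765]
ee_rot: [0.71, 0.704, -0.002, -0.002]
ft_force: [-26.4, 8.1, 45.4]
grip_width: 0.273
grasp_force: 167.7
```

```bash
python3 - <<'E'
from h import *
go()
t=shot('top','top3');s=shot('side','side3')
a=cv2.resize(t['pixels'][150:280,255:420,::-1],None,fx=4.5,fy=4.5,interpolation=cv2.INTER_CUBIC)
cv2.imwrite('pics/c6.png',a)
b=cv2.resize(s['pixels'][165:325,215:375,::-1],None,fx=3.7,fy=3.7,interpolation=cv2.INTER_CUBIC)
cv2.imwrite('pics/c7.png',b)
E
```

```text
clock 11.8 pos [ 0.6965 -0.2147  0.1765] psi 89.52650198368652 z [-0.0057  0.0006 -1.    ] f [-26.3874   8.0843  45.3785] w 0.27264245518283003 167.7031660079956
turn [0. 0. 0.]
```

View pics/c6.png

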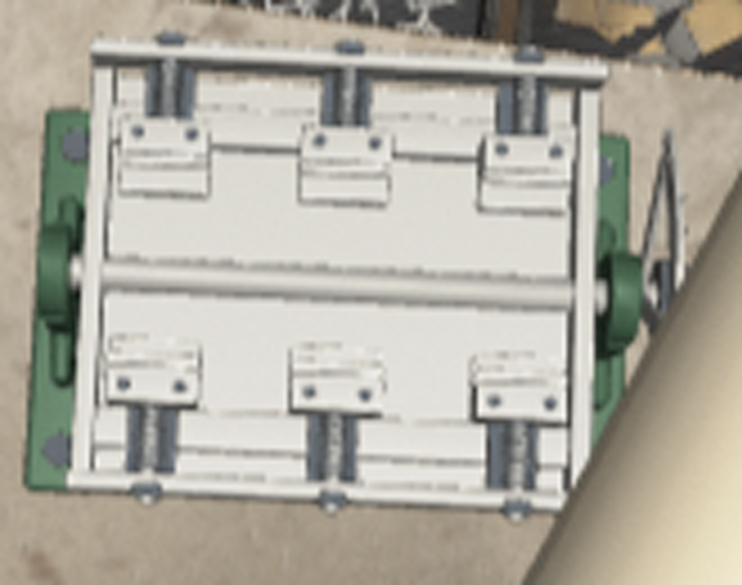

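View pics/c7.png

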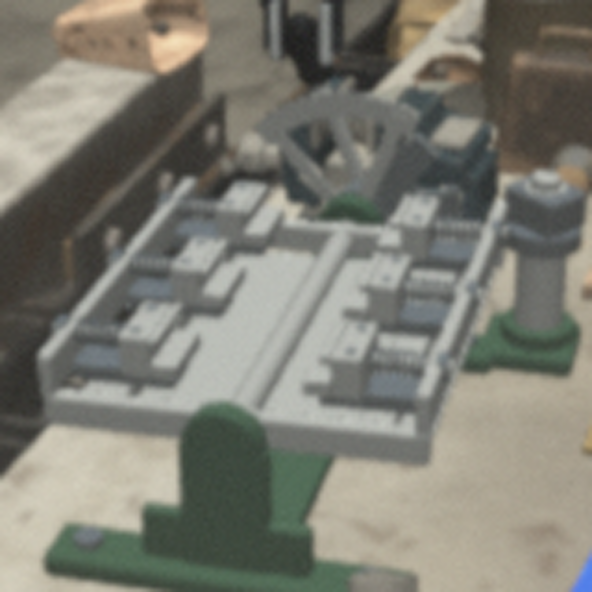

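The jaws look near level. Top and side both show three bays with front jaws at crop rows ~370 and rear jaws at ~165. Next I'll measure the tilt and the bay positions.

```bash
python3 - <<'E'
from h import *
t=load('top3');s=load('side3')
T=lambda x,y:(255+x/4.5,150+y/4.5)
S=lambda x,y:(215+x/3.7,165+y/3.7)
for n,a,b in [('rear rail L',(93,42),(42,352)),('front rail L',(68,480),(432,388)),('rear rail R',(606,70),(193,183)),
 ('rknob1',(170,38),(65,325)),('fknob1',(148,492),(447,362)),
 ('r1 screwL',(137,133),(157,312)),('f1 screwL',(123,384),(352,337)),('r1 lip cornerL',(120,193),(200,338)),('f1 jaw outerL',(105,398),(370,335))]:
    print(n,*tri(t,T(*a),s,S(*b)))
# level test: edges assumed at z=.11
for z in(.11,.12,.1235):
  print(z,[onz(t,*T(*a),z)[:2] for a in((120,193),(208,196),(105,340),(200,348),(300,203),(386,207),(290,348),(383,356),(478,207),(567,213),(472,357),(566,363))])
E
```

```text
rear rail L [0.7599 0.073  0.1152] 0.0009347215436353431
front rail L [0.563  0.0771 0.1222] 0.003261847491951505
rear rail R [ 0.7532 -0.1566  0.1097] 0.003343548153874964
rknob1 [0.7622 0.0387 0.1124] 0.0032930060419025685
fknob1 [0.5601 0.043  0.1175] 0.0008698916236237084
r1 screwL [0.7107 0.0504 0.1329] 0.008885333864776492
f1 screwL [0.6055 0.0543 0.1322] 0.00015456210122447223
r1 lip cornerL [0.6861 0.0577 0.1247] 0.008307833482158836
f1 jaw outerL [0.5969 0.0611 0.1384] 0.00359512554686691
0.11 [array([0.6935, 0.0594]), array([0.6931, 0.0204]), array([0.6276, 0.0641]), array([0.625 , 0.0223]), array([ 0.6909, -0.0204]), array([ 0.69  , -0.0586]), array([ 0.6259, -0.0173]), array([ 0.6233, -0.0583]), array([ 0.691 , -0.0995]), array([ 0.6892, -0.1391]), array([ 0.6237, -0.0975]), array([ 0.622, -0.139])]
0.12 [array([0.6913, 0.0588]), array([0.6909, 0.0202]), array([0.6261, 0.0634]), array([0.6236, 0.0221]), array([ 0.6888, -0.0202]), array([ 0.6879, -0.058 ]), array([ 0.6245, -0.0171]), array([ 0.6219, -0.0576]), array([ 0.6889, -0.0984]), array([ 0.6871, -0.1375]), array([ 0.6223, -0.0964]), array([ 0.6206, -0.1374])]
0.1235 [array([0.6906, 0.0586]), array([0.6902, 0.0201]), array([0.6256, 0.0632]), array([0.6231, 0.022 ]), array([ 0.688 , -0.0201]), array([ 0.6871, -0.0577]), array([ 0.624, -0.017]), array([ 0.6214, -0.0574]), array([ 0.6881, -0.098 ]), array([ 0.6864, -0.137 ]), array([ 0.6219, -0.096 ]), array([ 0.6202, -0.1368])]
```

```bash
cat > knob.py <<'E'
from h import *
def knobs(tf,sf,T0,S0):
    t=load(tf);s=load(sf)
    def blob(c,p,w=4):
        g=cv2.cvtColor(c['pixels'],cv2.COLOR_RGB2GRAY).astype(float); b=c['pixels'][:,:,2].astype(float)-c['pixels'][:,:,0]
        x,y=int(round(p[0])),int(round(p[1])); P=b[y-w:y+w+1,x-w:x+w+1]
        W=np.clip(P-np.percentile(P,70),0,None); Y,X=np.mgrid[-w:w+1,-w:w+1]
        return x+(W*X).sum()/W.sum(),y+(W*Y).sum()/W.sum()
    for a,b in zip(T0,S0):
        pa,pb=blob(t,a),blob(s,b); print(np.round(pa,1),np.round(pb,1),*tri(t,pa,s,pb))
T=lambda x,y:(255+x/4.5,150+y/4.5)
S=lambda x,y:(215+x/3.7,165+y/3.7)
if __name__=='__main__':
    knobs('top3','side3',[T(170,38),T(350,47),T(148,492),T(332,500)],[S(65,325),S(112,240),S(447,362),S(469,303)])
E
python3 knob.py; python3 - <<'E'
from h import *
from knob import S
s=load('side3')
b=cv2.resize(s['pixels'][180:300,220:360,::-1],None,fx=5.7,fy=5,interpolation=cv2.INTER_CUBIC);cv2.imwrite('pics/c8.png',b)
E
```

```text
[292.6 158.5] [231.8 251.2] [0.7623 0.0391 0.1158] 0.0010306793366907558
[332.6 160.5] [246.6 232.8] [ 0.7601 -0.0408  0.117 ] 0.000540415288678692
[287.4 258.4] [334.6 261.6] [0.5621 0.0439 0.1204] 0.00033836211331922345
[328.6 260.3] [342.1 244.4] [ 0.5604 -0.0363  0.1153] 0.000341899612659006
```

Request:
move_arm([
  [[0,0,-0.003],[0,0,0],0],
  [[0,0,0],[0,0,0],0.2],
  [[0,0,0],[0,0,0],0.4],
  [[0,0,0],[0,0,0],0.4],
  [[0,0,-0.03],[0,0,0],0.4],
  [[0,0,-0.05],[0,0,0],0.4],
  [[0,0,-0.06],[0,0,0],0.4],
  [[0,0,-0.06],[0,0,0],0.4],
  [[0.05,0,0],[0,0,0],0.4],
  [[0.06,0,0],[0,0,0],0.4],
  [[0.06,0,0],[0,0,0],0.4],
  [[0.06,0,0],[0,0,0],0.4],
])

```text
clock: 13.1
position: [0.7013, -0.0388, 0.3222]
ee_rot: [0.709, 0.705, 0.0, -0.0]
ft_force: [1.2, -0.3, -0.8]
grip_width: 0.701
grasp_force: 0.0
```

Request:
move_arm([
  [[-0.011,-0.05,0],[0,0,0.1],0.22],
  [[0,0,0],[0,0,0.182],0.22],
  [[0,0,0],[0,0,0.182],0.22],
  [[0,0,0],[0,0,0.182],0.22],
  [[0,0,0],[0,0,0.182],0.22],
  [[0,0,0],[0,0,0.182],0.22],
  [[0,0,0],[0,0,0.182],0.22],
  [[0,0,0],[0,0,0.182],0.22],
  [[0,0,0],[0,0,0.182],0.22],
  [[0,0,0],[0,0,0.182],0.22],
  [[0,0,0],[0,0,0.182],0.22],
  [[0,0,0],[0,0,0.182],0.22],
])

```text
clock: 14.3
position: [0.6639, -0.0485, 0.3222]
ee_rot: [0.999, -0.046, -0.0, 0.0]
ft_force: [0.4, -0.2, 0.0]
grip_width: 0.61
grasp_force: 0.0
```

Request:
move_arm([
  [[-0.05,0,0],[0,0,0],0.22],
  [[-0.06,0,0],[0,0,0],0.22],
  [[-0.06,0,0],[0,0,0],0.22],
  [[-0.06,0,0],[0,0,0],0.22],
  [[-0.04,0.02,0],[0,0,0],0.22],
  [[-0.02,0.02,0],[0,0,0],0.22],
  [[0,0,0],[0,0,0],0.22],
  [[0,0,0],[0,0,0],0.22],
])

```text
clock: 15.1
position: [0.4838, -0.0549, 0.332]
ee_rot: [0.999, -0.047, -0.003, -0.002]
ft_force: [-0.3, 0.1, -0.0]
grip_width: 0.611
grasp_force: 0.0
```

```bash
cat >> h.py <<'E'
def plates(f,cam):
    c=load(f);h=cv2.cvtColor(c['pixels'],cv2.COLOR_RGB2HSV);m=cv2.inRange(h,(15,70,120),(32,255,255))
    for k in cv2.findContours(m,cv2.RETR_EXTERNAL,cv2.CHAIN_APPROX_NONE)[0]:
        q=k.reshape(-1,2).mean(0)
        P=np.array([onz(c,*p[0],0.006)[:2] for p in k.astype(float)],np.float32); r=cv2.minAreaRect(P)
        if cv2.contourArea(k)>250 and .3<r[0][0]<.58 and -.15<r[0][1]<.3 : print(cam,q,r)
E
python3 - <<'E'
from h import *
from knob import *
shot('top','top4');shot('side','side4')
knobs('top4','side4',[T(170,38),T(350,47),T(530,52),T(148,492),T(332,500),T(516,507)],[S(65,325),S(112,240),S(163,180),S(447,362),S(469,303),(348,230)])
plates('top4','t');plates('side4','s')
s=load('side4')
for u,v in((240,390),(425,425),(330,415),(60,395)):
  o,d=ray(s,*S(u,v)); print(u,o+d*(.070-o[1])/d[1])
go([.444,-.0878,.10],-5.1)
E
```

```text
[292.7 158.5] [232.1 251.9] [0.7622 0.039  0.1145] 0.0020329306263057074
[332.6 160.5] [246.3 233.1] [ 0.7605 -0.0407  0.1164] 4.593614306245668e-05
[372.4 162. ] [260.2 217.3] [ 0.7576 -0.1206  0.1176] 0.00262576856309748
[287.4 258.2] [334.5 260.9] [0.5623 0.0439 0.1217] 0.00040297374210706936
[332.3 260.5] [342.  244.7] [ 0.5611 -0.0438  0.1108] 0.0007424754044580717
[369.2 259.4] [350.2 226.9] [ 0.5595 -0.1157  0.1177] 0.008757052895504476
t [224.406  317.2105] ((0.4411914050579071, 0.18092405796051025), (0.10513176023960114, 0.045028068125247955), 11.641542434692383)
s [391.55 372.1 ] ((0.4410901665687561, 0.18253859877586365), (0.10394460707902908, 0.046249870210886), 11.907624244689941)
s [397.9649 284.9737] ((0.4440593421459198, -0.08665937185287476), (0.04941229894757271, 0.1030750498175621), 85.24250030517578)
240 [0.6584 0.07   0.1044]
425 [0.5654 0.07   0.0966]
330 [0.6129 0.07   0.096 ]
60 [0.753  0.07   0.0893]
clock 15.2 pos [ 0.4841 -0.0545  0.3318] psi -5.371351950799944 z [-0.006   0.0006 -1.    ] f [ 0.3845 -0.292   0.8269] w 0.6068097367121877 0.0
shift before turn [-0.0472  0.0492  0.3093] after turn [-0.0493  0.0489  0.309 ]
turn [-0.      0.0077 -0.006 ]
```

```bash
cat > ball.py <<'E'
from h import *
def ball(tf,sf,g=(.69,-.2123,.188)):
    t=load(tf);s=load(sf);P=[]
    for c,w in((t,22),(s,16)):
        x,y=np.round(proj(c,g)).astype(int); G=c['pixels'][y-w:y+w,x-w:x+w].max(2)
        n,l,st,ce=cv2.connectedComponentsWithStats((G<58).astype(np.uint8)); i=1+np.argmax(st[1:,4]); P.append(ce[i]+(x-w,y-w)); print(proj(c,g),ce[i]+(x-w,y-w),st[i])
    return tri(t,P[0],s,P[1])
E
python3 - <<'E'
from ball import *
print(ball('top4','side4'))
print(ball('top0','side0',(.643,-.2123,.191)))
t=load('top4');s=load('side4')
a=cv2.resize(t['pixels'][175:235,390:450,::-1],None,fx=6.5,fy=6.5,interpolation=cv2.INTER_CUBIC)
b=cv2.resize(s['pixels'][150:210,275:335,::-1],None,fx=6.5,fy=6.5,interpolation=cv2.INTER_CUBIC)
cv2.imwrite('pics/c9.png',np.hstack([a,b]))
E
```

```text
[427.6616 189.0928] [427.1507 187.0457] [ 14  11  16  19 219]
[298.9205 175.956 ] [299.6978 179.5659] [  8  10  24  19 182]
(array([ 0.6923, -0.2141,  0.1792]), np.float64(0.007178512773147367))
[428.2769 214.1539] [427.2357 214.8929] [ 14  17  16  12 140]
[319.0467 176.3127] [317.338  178.2394] [  2   7  20  22 213]
(array([ 0.6446, -0.2114,  0.1862]), np.float64(0.004257385619348537))
```

View pics/c9.png

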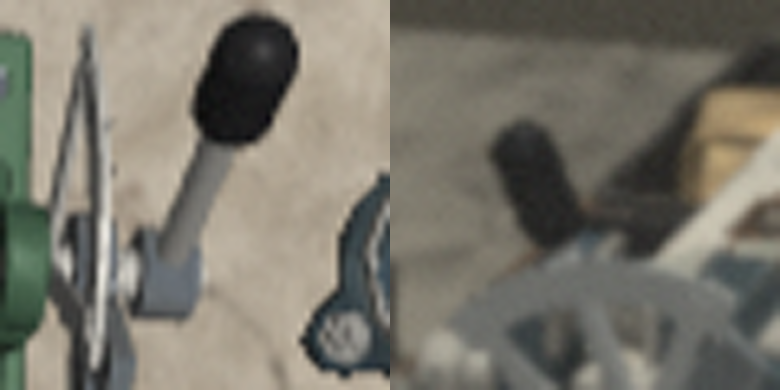

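```bash
python3 - <<'E'
from h import *
t=load('top4');s=load('side4')
TT=lambda x,y:(390+x/6.5,175+y/6.5); SS=lambda x,y:(275+(x-390)/6.5,150+y/6.5)
print(tri(t,TT(246,80),s,SS(536,182)))
for a in(14,17,20,23.4):
    u=np.array([np.sin(np.radians(a)),0,np.cos(np.radians(a))]);h=np.array([.6615,-.2125,.085])
    A,B=[proj(s,h+u*r) for r in(.083,.133)]; C,D=[proj(t,h+u*r) for r in(.083,.133)]
    f=lambda p,q:np.degrees(np.arctan2(p[0]-q[0],-(p[1]-q[1])+0))
    print(a,'side slope',f(B,A),'mid',(A+B)/2,'top mid',(C+D)/2,f(D,C))
E
```

```text
(array([ 0.6943, -0.2143,  0.1821]), np.float64(0.0007825736805280977))
14 side slope -14.276103800044027 mid [299.9216 175.1703] top mid [428.1318 189.9758] 29.055610770000044
17 side slope -17.309970472089308 mid [297.6065 175.6179] top mid [427.8909 187.2243] 26.081616425384883
20 side slope -20.307470613437054 mid [295.3365 176.185 ] top mid [427.611  184.5711] 23.55055231579362
23.4 side slope -23.66154290282629 mid [292.8266 176.9691] top mid [427.2485 181.6945] 21.09830262691404
```

```bash
python3 - <<'E'
from h import *
t=load('top4')
g=cv2.cvtColor(t['pixels'],cv2.COLOR_RGB2GRAY).astype(int)
for u in(305,312,350,366):
    print(u,g[200:228,u])
for u,v in((305,212.3),(366,216)): print(onz(t,u,v,.085),onz(t,u,v,.093))
E
```

```text
305 [212 211 211 213 211 213 212 188 154 166 199 214 198 175 150 139 184 214
 215 214 215 214 214 215 216 216 216 216]
312 [212 211 212 211 212 212 212 212 182 163 186 211 207 184 159 135 179 214
 214 214 214 215 215 215 216 216 216 217]
350 [210 211 210 210 210 212 210 210 212 214 177 159 189 202 200 182 158 134
 179 214 214 216 215 215 216 216 216 215]
366 [209 212 210 211 211 210 212 211 212 212 197 165 165 191 203 196 177 152
 163 202 216 215 216 216 216 215 215 215]
[0.6598 0.0123 0.085 ] [0.6584 0.0122 0.093 ]
[ 0.655  -0.1125  0.085 ] [ 0.6537 -0.1115  0.093 ]
```

The crop shows the grip is a bar along the lever. It leans about 20° back with the hinge at x≈0.656, so the bed is level within about 1°. The plates haven't moved, so I'll pick the right one at (0.444,-0.0875).

Request:
move_arm([
  [[-0.0245,0.0245,0.04],[0,0,0],0.22],
  [[-0.0245,0.0245,0.05],[0,0,0],0.22],
  [[0,0,0.06],[0,0,0],0.22],
  [[0,0,0.06],[0,0,0],0.22],
  [[0,0,0.06],[0,0,0],0.22],
  [[0,0,0.06],[0,0,0],0.22],
  [[0,0,0.05],[0,0,0],0.22],
  [[0,0,0.03],[0,0,0],0.22],
  [[0,0,0],[0,0,0],0.22],
  [[0,0,0],[0,0,0],0.22],
  [[0,0,0],[0,0,0],0.22],
])

```text
clock: 16.3
position: [0.44, -0.0805, 0.0607]
ee_rot: [0.999, -0.042, -0.008, -0.005]
ft_force: [0.2, 0.1, 0.3]
grip_width: 0.608
grasp_force: 0.0
```

```bash
python3 - <<'E'
from h import *
go([.444,-.0875,.004],-5.0)
E
```

```text
clock 16.3 pos [ 0.44   -0.0805  0.0607] psi -4.832057657937285 z [-0.0152  0.0109 -0.9998] f [0.204  0.0655 0.3115] w 0.6081837334177946 0.0
shift before turn [0.0073 0.0096 0.0754] after turn [0.0061 0.0089 0.0756]
turn [-0.0122  0.0204  0.0036]
```

Request:
move_arm([
  [[0.006,0.009,0],[-0.012,0.02,0],0.22],
  [[0,0,0.02],[0,0,0],0.22],
  [[0,0,0.02],[0,0,0],0.22],
  [[0,0,0.015],[0,0,0],0.22],
  [[0,0,0.01],[0,0,0],0.22],
  [[0,0,0],[0,0,0],0.22],
  [[0,0,0],[0,0,0],0.22],
])

```text
clock: 17.0
position: [0.4432, -0.0874, 0.0112]
ee_rot: [0.999, -0.042, -0.001, -0.0]
ft_force: [-0.3, -0.2, -0.2]
grip_width: 0.611
grasp_force: 0.0
```

```bash
python3 - <<'E'
from h import *
go([.444,-.0875,.004],-5.0)
E
```

```text
clock 17.0 pos [ 0.4432 -0.0874  0.0112] psi -4.836429839660033 z [-0.0011  0.0006 -1.    ] f [-0.2961 -0.2043 -0.2078] w 0.6114230670844604 0.0
shift before turn [0.001  0.     0.0096] after turn [0.001  0.     0.0096]
turn [-0.0006  0.0014  0.0036]
```

Request:
move_arm([
  [[0.001,0,0.005],[0,0,0],0.22],
  [[0,0,0.005],[0,0,0],0.22],
  [[0,0,0],[0,0,0],0.22],
  [[0,0,0],[0,0,0],0.22],
])

```text
clock: 17.4
position: [0.4434, -0.0875, 0.003]
ee_rot: [0.999, -0.042, -0.001, -0.0]
ft_force: [-0.1, -0.1, 0.2]
grip_width: 0.609
grasp_force: 0.0
```

Request:
move_arm([
  [[0,0,0.002],[0,0,0],0.22],
  [[0,0,0.002],[0,0,0],0.22],
  [[0,0,0],[0,0,0],0.22],
])

```text
clock: 17.7
position: [0.4433, -0.0874, -0.0001]
ee_rot: [0.999, -0.042, -0.001, -0.0]
ft_force: [-0.4, -0.6, 0.1]
grip_width: 0.608
grasp_force: 0.0
```

Request:
move_arm([
  [[0,0,0.002],[0,0,0],0.22],
  [[0,0,0],[0,0,0],0.22],
  [[0,0,0],[0,0,0],0.22],
])

```text
clock: 18.0
position: [0.4434, -0.0874, -0.0015]
ee_rot: [0.999, -0.042, -0.001, -0.0]
ft_force: [0.3, -1.2, -0.8]
grip_width: 0.611
grasp_force: 0.0
```

Request:
move_arm([
  [[0,0,0.002],[0,0,0],0.22],
  [[0,0,0],[0,0,0],0.22],
  [[0,0,0],[0,0,0],0.22],
])

```text
clock: 18.3
position: [0.4434, -0.0874, -0.003]
ee_rot: [0.999, -0.042, -0.001, -0.0]
ft_force: [0.4, 0.8, -0.1]
grip_width: 0.609
grasp_force: 0.0
```

Request:
move_arm([
  [[0,0,0.002],[0,0,0],0.22],
  [[0,0,0],[0,0,0],0.22],
  [[0,0,0],[0,0,0],0.22],
])

```text
clock: 18.6
position: [0.4435, -0.0875, -0.0035]
ee_rot: [0.999, -0.042, -0.001, -0.001]
ft_force: [-10.5, 2.9, 30.3]
grip_width: 0.611
grasp_force: 15.5
```

Request:
move_arm([
  [[0,0,-0.004],[0,0,0],0.22],
  [[0,0,0],[0,0,0],0.22],
  [[0,0,0],[0,0,0],0.1],
  [[0,0,0],[0,0,0],-0.1],
  [[0,0,0],[0,0,0],-0.3],
  [[0,0,0],[0,0,0],-0.3],
  [[0,0,0],[0,0,0],-0.3],
  [[0,0,0],[0,0,0],-0.3],
], newtons=60)

```text
clock: 19.4
position: [0.4436, -0.0878, -0.0011]
ee_rot: [0.999, -0.042, -0.001, -0.0]
ft_force: [-4.0, -0.6, 16.2]
grip_width: 0.494
grasp_force: 58.9
```

```bash
python3 - <<'E'
from h import *
go()
E
```

```text
clock 19.4 pos [ 0.4436 -0.0878 -0.0011] psi -4.853952391211659 z [-0.0022  0.0004 -1.    ] f [-4.0489 -0.6441 16.158 ] w 0.49433623085242584 58.911885023117065
turn [0. 0. 0.]
```

Request:
move_arm([
  [[0,0,-0.004],[0,0,0],-0.3],
  [[0,0,-0.02],[0,0,0],-0.3],
  [[0,0,-0.04],[0,0,0],-0.3],
  [[0,0,-0.05],[0,0,0],-0.3],
  [[0,0,-0.05],[0,0,0],-0.3],
  [[0,0,-0.05],[0,0,0],-0.3],
  [[0,0,-0.05],[0,0,-0.077],-0.3],
  [[0,0,0],[0,0,0],-0.3],
  [[0,0,0],[0,0,0],-0.3],
])

```text
clock: 20.3
position: [0.4431, -0.0842, 0.1829]
ee_rot: [1.0, -0.01, -0.003, -0.004]
ft_force: [-0.7, 0.0, -3.3]
grip_width: 0.488
grasp_force: 61.8
```

```bash
python3 - <<'E'
from h import *
shot('side','side5'); shot('top','top5')
c=load('side5');h=cv2.cvtColor(c['pixels'],cv2.COLOR_RGB2HSV);m=cv2.inRange(h,(15,70,90),(32,255,255))
for k in cv2.findContours(m,cv2.RETR_EXTERNAL,cv2.CHAIN_APPROX_NONE)[0]:
    if cv2.contourArea(k)>120: print(cv2.minAreaRect(k),cv2.contourArea(k))
go([.595,-.037,.18],-1.4)
o=manip.get_obs();R=Rt.from_quat(o['ee_rot']).as_matrix()
for dx in(-.052,.052): print(proj(c,o['position']+R@[dx,-.022,-.0045]))
E
```

```text
((152.22457885742188, 460.8704528808594), (115.56617736816406, 11.450216293334961), 10.060689926147461) 829.5
((180.03842163085938, 416.1922607421875), (55.74736785888672, 15.254255294799805), 33.690067291259766) 749.0
((94.313232421875, 412.85418701171875), (6.2017364501953125, 79.87837219238281), 43.99491500854492) 310.5
((75.10623168945312, 398.6405029296875), (8.598794937133789, 99.9172134399414), 46.57655334472656) 632.5
((392.0, 372.0), (20.0, 66.0), 90.0) 1243.0
((298.0, 356.0), (10.0, 16.0), 90.0) 135.0
((255.56422424316406, 351.6192932128906), (30.17152976989746, 8.907784461975098), 16.699241638183594) 131.0
((204.4476318359375, 384.56427001953125), (144.1833038330078, 68.04837799072266), 23.255714416503906) 4730.0
((390.0, 237.5), (25.0, 32.0), 90.0) 402.5
((549.3548583984375, 236.3953857421875), (96.06937408447266, 26.064922332763672), 9.211027145385742) 1144.5
((613.0883178710938, 214.64707946777344), (39.775840759277344, 12.369316101074219), 14.03624439239502) 241.0
((520.2798461914062, 205.3093719482422), (33.376277923583984, 15.962570190429688), 8.880660057067871) 260.
[... 189 characters left out ...]
4791259766, 40.020057678222656), 77.90524291992188) 677.0
((391.98089599609375, 161.96498107910156), (20.823875427246094, 39.672584533691406), 16.389541625976562) 528.5
((382.20001220703125, 130.10000610351562), (18.335758209228516, 43.82693862915039), 26.56505012512207) 342.5
((461.55657958984375, 167.53073120117188), (91.61153411865234, 122.19035339355469), 14.470293045043945) 6745.0
clock 20.4 pos [ 0.4421 -0.0848  0.1817] psi -1.1599549999392822 z [-0.0082  0.0032 -1.    ] f [ 0.0865  1.0636 -2.0105] w 0.4914641559537836 61.83276414871216
shift before turn [ 0.2026 -0.0678  0.0008] after turn [ 0.2023 -0.0687  0.0023]
turn [-0.0038  0.0106  0.0053]
[433.4966 214.1864]
[378.8846 209.2877]
```

```bash
cat >> h.py <<'E'
BAY={1:np.array([.6615,.0415,.112]),2:np.array([.660,-.0386,.112])}; YAW=-1.4; OFF=.0041
def W(bay,cx,cz,pitch,cy=0):
    T=Rt.from_euler('z',YAW,degrees=True)*Rt.from_euler('y',pitch,degrees=True)*Rt.from_euler('x',180,degrees=True)
    c=BAY[bay]+Rt.from_euler('z',YAW,degrees=True).apply([cx,cy,cz])
    go(c+T.apply([0,0,OFF]),T=T)
def G(**k):go(**k)
E
sed -i 's/if T is None and psi/if T is None and psi/; s/w=np.zeros(3) if T is None/w=np.zeros(3) if T is None/' h.py
sed -i "s/def go(p=None,psi=None,pitch=0.,T=None):/def go(p=None,psi=None,pitch=0.,T=None,**k):/" h.py
python3 - <<'E'
from h import *
W(2,-.0122,.055,12)
E
```

```text
clock 20.4 pos [ 0.4421 -0.0848  0.1817] psi -1.1599549999392822 z [-0.0082  0.0032 -1.    ] f [ 0.0865  1.0636 -2.0105] w 0.4914641559537836 61.83276414871216
shift before turn [ 0.272  -0.0675  0.0229] after turn [ 0.2708 -0.0687 -0.032 ]
turn [-0.0032 -0.2561  0.0057]
```

Request:
move_arm([
  [[0.03,-0.0075,0],[0,0,0],-0.3],
  [[0.045,-0.011,0],[0,0,0],-0.3],
  [[0.05,-0.012,0],[0,0,0],-0.3],
  [[0.05,-0.012,0],[0,0,0],-0.3],
  [[0.05,-0.0125,0],[0,0,0],-0.3],
  [[0.047,-0.0125,0],[0,0,0],-0.3],
  [[0,0,0],[0,-0.085,0.002],-0.3],
  [[0,0,0],[0,-0.085,0.002],-0.3],
  [[0,0,0],[0,-0.086,0.002],-0.3],
  [[0,0,0],[0,0,0],-0.3],
  [[0,0,0],[0,0,0],-0.3],
  [[0,0,0],[0,0,0],-0.3],
])

```text
clock: 21.6
position: [0.6156, -0.0451, 0.1851]
ee_rot: [0.994, -0.015, -0.106, -0.003]
ft_force: [0.1, 0.7, -2.8]
grip_width: 0.492
grasp_force: 62.0
```

```bash
python3 - <<'E'
from h import *
W(2,-.0122,.020,12)
s=shot('side','side6');t=shot('top','top6')
b=cv2.resize(s['pixels'][130:290,215:375,::-1],None,fx=3.7,fy=3.7,interpolation=cv2.INTER_CUBIC)
cv2.imwrite('pics/c10.png',b)
E
```

```text
clock 21.6 pos [ 0.6156 -0.0451  0.1851] psi -1.7069226151601478 z [-0.2113  0.0091 -0.9774] f [ 0.1493  0.7113 -2.7715] w 0.49174644613113894 61.965622901916504
shift before turn [ 0.0566 -0.0102  0.0657] after turn [ 0.0565 -0.0102  0.0658]
turn [-0.0051  0.0046 -0.0067]
```

View pics/c10.png

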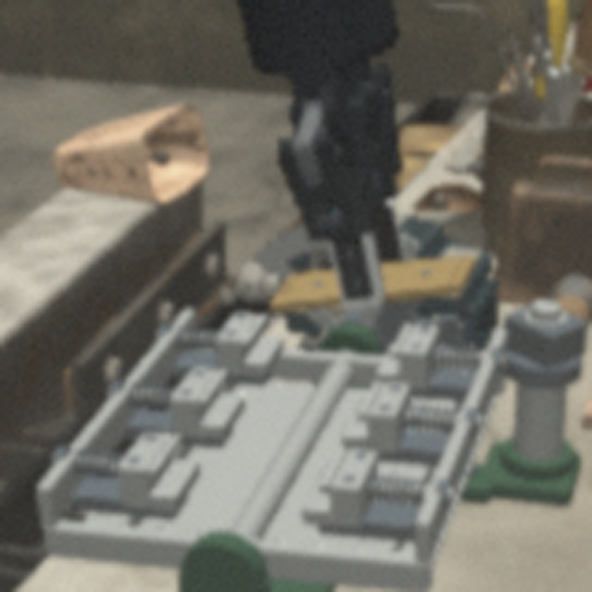

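The picture shows plate 2 pitched, with its rear (left) end lower: ends at crop (273,303) and (478,268), finger tip at (362,288). I'll check the plate's offset in the grip numerically.

```bash
cat >> h.py <<'E'
def inhand(f,pad=6):
    c=load(f);o=manip.get_obs();R=Rt.from_quat(o['ee_rot']).as_matrix()
    pts=np.array([proj(c,o['position']+R@[x,y,z]) for x in(-.052,.052) for y in(-.022,.022) for z in(-OFF-.003,-OFF+.003)])
    print('pred x-ends',[np.round(pts[i],1) for i in (0,2,4,6)],'bbox',pts.min(0),pts.max(0))
    h=cv2.cvtColor(c['pixels'],cv2.COLOR_RGB2HSV);m=cv2.inRange(h,(12,80,90),(32,255,255))
    a=(pts.min(0)-pad).astype(int);b=(pts.max(0)+pad).astype(int);ys,xs=np.nonzero(m[a[1]:b[1],a[0]:b[0]])
    print('seen',xs.min()+a[0],xs.max()+a[0],ys.min()+a[1],ys.max()+a[1])
    ys+=a[1];xs+=a[0]
    print('rows at left end',ys[xs<xs.min()+3].mean(),'right end',ys[xs>xs.max()-3].mean(),'px/mm',(pts[4]-pts[0])/104)
E
python3 - <<'E'
from h import *
inhand('side6')
E
```

```text
pred x-ends [array([338.9, 205.6]), array([343.1, 197.3]), array([286.9, 210.9]), array([293.1, 202.6])] bbox [286.9091 197.3208] [343.646  213.7497]
seen 288 342 200 213
rows at left end 211.41666666666666 right end 202.0 px/mm [-0.4999  0.0505]
```

Request:
move_arm([
  [[0.014,-0.0025,0.0165],[-0.002,0.002,-0.003],-0.3],
  [[0.014,-0.0025,0.0165],[-0.002,0.002,-0.003],-0.3],
  [[0.014,-0.0025,0.0165],[0,0,0],-0.3],
  [[0.014,-0.0025,0.0165],[0,0,0],-0.3],
  [[0,0,0],[0,0,0],-0.3],
  [[0,0,0],[0,0,0],-0.3],
  [[0,0,0],[0,0,0],-0.3],
])

```text
clock: 22.4
position: [0.6471, -0.0384, 0.1294]
ee_rot: [0.994, -0.012, -0.104, -0.002]
ft_force: [-0.4, -0.6, -2.6]
grip_width: 0.489
grasp_force: 61.9
```

```bash
python3 - <<'E'
from h import *
W(2,-.0122,.0125,12)
E
```

```text
clock 22.4 pos [ 0.6471 -0.0384  0.1294] psi -1.407602286110406 z [-0.2076  0.0062 -0.9782] f [-0.396  -0.561  -2.5863] w 0.48869780182253936 61.947948932647705
shift before turn [ 0.0023 -0.0002  0.0117] after turn [ 0.0023 -0.0002  0.0117]
turn [-0.0014 -0.0003 -0.0002]
```

Accurate. I'll lower it to entry height and check the force.

Request:
move_arm([
  [[0.001,0,0.004],[0,0,0],-0.3],
  [[0.001,0,0.004],[0,0,0],-0.3],
  [[0,0,0.003],[0,0,0],-0.3],
  [[0,0,0],[0,0,0],-0.3],
  [[0,0,0],[0,0,0],-0.3],
])

```text
clock: 22.9
position: [0.6466, -0.0379, 0.1205]
ee_rot: [0.994, -0.012, -0.105, -0.002]
ft_force: [0.5, -0.2, -2.2]
grip_width: 0.486
grasp_force: 62.0
```

```bash
python3 - <<'E'
from h import *
W(2,-.0122,.0125,12)
W(2,.0140,.0125,12)
E
```

```text
clock 22.9 pos [ 0.6466 -0.0379  0.1205] psi -1.3728466994585922 z [-0.2084  0.0066 -0.978 ] f [ 0.5364 -0.1592 -2.1918] w 0.48643437524742794 61.96400284767151
shift before turn [ 0.0004  0.0005 -0.0001] after turn [ 0.0004  0.0005 -0.0001]
turn [-0.0019  0.0007  0.0006]
clock 22.9 pos [ 0.6466 -0.0379  0.1205] psi -1.3728466994585922 z [-0.2084  0.0066 -0.978 ] f [ 0.5364 -0.1592 -2.1918] w 0.48643437524742794 61.96400284767151
shift before turn [ 0.0346  0.0005 -0.0074] after turn [ 0.0346  0.0005 -0.0074]
turn [-0.0019  0.0007  0.0006]
```

Request:
move_arm([
  [[0.007,0,-0.0015],[0,0,0],-0.3],
  [[0.007,0,-0.0015],[0,0,0],-0.3],
  [[0,0,0],[0,0,0],-0.3],
  [[0,0,0],[0,0,0],-0.3],
])

```text
clock: 23.3
position: [0.6573, -0.0381, 0.1202]
ee_rot: [0.994, -0.012, -0.105, -0.002]
ft_force: [-3.3, 1.4, -2.0]
grip_width: 0.488
grasp_force: 61.9
```

Request:
move_arm([
  [[0.005,0,-0.0011],[0,0,0],-0.3],
  [[0.005,0,-0.0011],[0,0,0],-0.3],
  [[0,0,0],[0,0,0],-0.3],
  [[0,0,0],[0,0,0],-0.3],
])

```text
clock: 23.7
position: [0.6648, -0.0383, 0.1203]
ee_rot: [0.994, -0.012, -0.105, -0.002]
ft_force: [-4.6, 1.3, -3.0]
grip_width: 0.486
grasp_force: 61.8
```

```bash
python3 - <<'E'
from h import *
W(2,.0140,.0125,12)
E
```

```text
clock 23.7 pos [ 0.6648 -0.0383  0.1203] psi -1.3776917468861218 z [-0.2092  0.0067 -0.9778] f [-4.6299  1.2555 -2.9623] w 0.4862613796439003 61.82369828224182
shift before turn [ 0.0108  0.0005 -0.0026] after turn [ 0.0108  0.0005 -0.0026]
turn [-0.0021  0.0018  0.0005]
```

Request:
move_arm([
  [[0.006,0,-0.0014],[0,0,0],-0.3],
  [[0.006,0,-0.0013],[0,0,0],-0.3],
  [[0,0,0],[0,0,0],-0.3],
  [[0,0,0],[0,0,0],-0.3],
])

```text
clock: 24.1
position: [0.6734, -0.0386, 0.1202]
ee_rot: [0.994, -0.012, -0.106, -0.002]
ft_force: [-7.1, 2.0, -2.8]
grip_width: 0.489
grasp_force: 61.8
```

```bash
python3 - <<'E'
from h import *
W(2,.0150,.0005,0)
W(2,.0150,.0125,12)
E
```

```text
clock 24.1 pos [ 0.6734 -0.0386  0.1202] psi -1.391271654328826 z [-0.2107  0.007  -0.9775] f [-7.1405  1.9881 -2.7797] w 0.4893251340371765 61.76081657409668
shift before turn [0.0054 0.0005 0.0149] after turn [0.0021 0.0005 0.0157]
turn [-0.0023  0.2705 -0.0001]
clock 24.1 pos [ 0.6734 -0.0386  0.1202] psi -1.391271654328826 z [-0.2107  0.007  -0.9775] f [-7.1405  1.9881 -2.7797] w 0.4893251340371765 61.76081657409668
shift before turn [ 0.0008  0.0005 -0.0006] after turn [ 0.0008  0.0005 -0.0006]
turn [-0.0023  0.0038  0.0002]
```

Request:
move_arm([
  [[0.0019,0,0.005],[0,0.09,0],-0.3],
  [[0.0014,0,0.0052],[0,0.09,0],-0.3],
  [[0,0,0],[0,0,0],-0.3],
  [[0,0,0],[0,0,0],-0.3],
])

```text
clock: 24.5
position: [0.6738, -0.0386, 0.1124]
ee_rot: [0.999, -0.012, -0.036, -0.001]
ft_force: [-8.1, 0.7, -3.4]
grip_width: 0.489
grasp_force: 61.9
```

Request:
move_arm([
  [[0.001,0,0.005],[0,0.09,0],-0.3],
  [[0,0,0],[0,0,0],-0.3],
  [[0,0,0],[0,0,0],-0.3],
])

```text
clock: 24.8
position: [0.6742, -0.039, 0.1084]
ee_rot: [1.0, -0.013, -0.0, -0.001]
ft_force: [-8.1, -1.1, -2.0]
grip_width: 0.487
grasp_force: 62.1
```

```bash
python3 - <<'E'
from h import *
W(2,.0155,.0005,0)
s=shot('side','side7');t=shot('top','top7')
b=cv2.resize(s['pixels'][170:250,255:355,::-1],None,fx=6.5,fy=6.5,interpolation=cv2.INTER_CUBIC)
cv2.imwrite('pics/c11.png',b)
E
```

```text
clock 24.8 pos [ 0.6742 -0.039   0.1084] psi -1.445177218466877 z [-0.0008  0.0017 -1.    ] f [-8.1306 -1.0562 -2.0201] w 0.48651010135945055 62.08024621009827
shift before turn [ 0.0018 -0.0001  0.0001] after turn [ 0.0018 -0.0001  0.0001]
turn [-0.0021  0.001  -0.001 ]
```

Request:
move_arm([
  [[-0.005,0,0],[0,0,0],-0.3],
  [[-0.006,0,0],[0,0,0],-0.3],
  [[-0.006,0,0],[0,0,0],-0.3],
  [[0,0,0],[0,0,0],-0.3],
  [[0,0,0],[0,0,0],-0.3],
  [[0,0,0],[0,0,0],-0.3],
])

```text
clock: 25.5
position: [0.6633, -0.0387, 0.1089]
ee_rot: [1.0, -0.012, 0.001, -0.0]
ft_force: [-1.8, -1.8, -3.1]
grip_width: 0.487
grasp_force: 61.9
```

```bash
python3 - <<'E'
from h import *
W(2,0,.0005,0)
E
```

```text
clock 25.5 pos [ 0.6633 -0.0387  0.1089] psi -1.408501684450988 z [ 0.0025  0.0009 -1.    ] f [-1.7978 -1.8499 -3.117 ] w 0.4869697065836732 61.89464449882507
shift before turn [-0.0045 -0.      0.0006] after turn [-0.0045 -0.      0.0007]
turn [-0.0012 -0.0032 -0.0002]
```

Request:
move_arm([
  [[-0.0037,0,0],[0,0,0],-0.3],
  [[0,0,0],[0,0,0],-0.3],
  [[0,0,0],[0,0,0],-0.3],
])

```text
clock: 25.8
position: [0.6606, -0.0386, 0.109]
ee_rot: [1.0, -0.012, 0.001, -0.0]
ft_force: [-0.3, -3.5, -3.1]
grip_width: 0.492
grasp_force: 61.9
```

Request:
move_arm([
  [[0,0,0.0005],[0,0,0],-0.02],
  [[0,0,0],[0,0,0],0.1],
  [[0,0,0],[0,0,0],0.22],
  [[0,0,0],[0,0,0],0.22],
  [[0,0,0],[0,0,0],0.22],
  [[0,0,-0.01],[0,0,0],0.22],
  [[0,0,-0.03],[0,0,0],0.22],
  [[0,0,-0.06],[0,0,0],0.22],
  [[0,0,-0.06],[0,0,0],0.22],
  [[0,0,-0.06],[0,0,0],0.22],
  [[0,0,0],[0,0,0],0.22],
])

```text
clock: 26.9
position: [0.6619, -0.0398, 0.2805]
ee_rot: [1.0, -0.012, 0.006, -0.001]
ft_force: [0.1, -0.7, -0.8]
grip_width: 0.604
grasp_force: 0.0
```

```bash
python3 - <<'E'
from h import *
go([.441,.1815,.20],11.7)
plates('top7','t');plates('side7','s')
E
```

```text
clock 26.9 pos [ 0.6619 -0.0398  0.2805] psi -1.4166002754871034 z [ 0.0113  0.0009 -0.9999] f [ 0.0836 -0.6976 -0.812 ] w 0.6037810304701385 0.0
shift before turn [-0.303  -0.2876  0.1043] after turn [-0.2286 -0.3487  0.1074]
turn [ 0.0002 -0.0145 -0.2915]
s [391.7267 372.0186] ((0.441060334444046, 0.18258614838123322), (0.10358047485351562, 0.046248916536569595), 11.969568252563477)
```

Request:
move_arm([
  [[-0.038,-0.036,0],[0,0,0],0.22],
  [[-0.038,-0.036,0],[0,0,0],0.22],
  [[-0.038,-0.036,0],[0,0,0],0.22],
  [[-0.038,-0.036,0],[0,0,0],0.22],
  [[-0.038,-0.036,0],[0,0,0],0.22],
  [[-0.038,-0.036,0],[0,0,0],0.22],
  [[-0.038,-0.036,0],[0,0,0],0.22],
  [[-0.037,-0.036,0],[0,-0.014,0],0.22],
  [[0,0,0],[0,0,-0.145],0.22],
  [[0,0,0],[0,0,-0.146],0.22],
  [[0,0,0],[0,0,0],0.22],
  [[0,0,0],[0,0,0],0.22],
])

```text
clock: 28.1
position: [0.4468, 0.1737, 0.2744]
ee_rot: [0.995, 0.1, -0.005, -0.002]
ft_force: [0.4, 0.8, -0.7]
grip_width: 0.613
grasp_force: 0.0
```

```bash
python3 - <<'E'
from h import *
s=shot('side','side8');t=shot('top','top8')
plates('side8','s')
go([.441,.1815,.02],11.8)
h=cv2.cvtColor(t['pixels'],cv2.COLOR_RGB2HSV);m=cv2.inRange(h,(15,70,120),(32,255,255));m[:,:280]=0;m[:,385:]=0;m[:165]=0;m[265:]=0
k=max(cv2.findContours(m,cv2.RETR_EXTERNAL,cv2.CHAIN_APPROX_NONE)[0],key=cv2.contourArea)
P=np.array([onz(t,*p[0],.115)[:2] for p in k.astype(float)],np.float32);print('bay2',cv2.minAreaRect(P))
a=cv2.resize(t['pixels'][150:280,265:385,::-1],None,fx=3.3,fy=3.3,interpolation=cv2.INTER_CUBIC)
b=cv2.resize(s['pixels'][165:295,225:345,::-1],None,fx=3.3,fy=3.3,interpolation=cv2.INTER_CUBIC)
cv2.imwrite('pics/c12.png',np.hstack([a,b]))
E
```

```text
s [391.7267 372.0435] ((0.4409763216972351, 0.1825869381427765), (0.10374666750431061, 0.04624774307012558), 11.990533828735352)
clock 28.2 pos [0.4469 0.1735 0.2744] psi 11.451847047489794 z [-0.0101  0.0012 -0.9999] f [ 0.0627  0.6833 -0.287 ] w 0.6090037703408556 0.0
shift before turn [-0.0023 -0.0109  0.3393] after turn [-0.0055 -0.012   0.3392]
turn [-0.0041  0.0122 -0.0078]
bay2 ((0.661666989326477, -0.03683537244796753), (0.04360593482851982, 0.10048089921474457), 88.73638153076172)
```

View pics/c12.png

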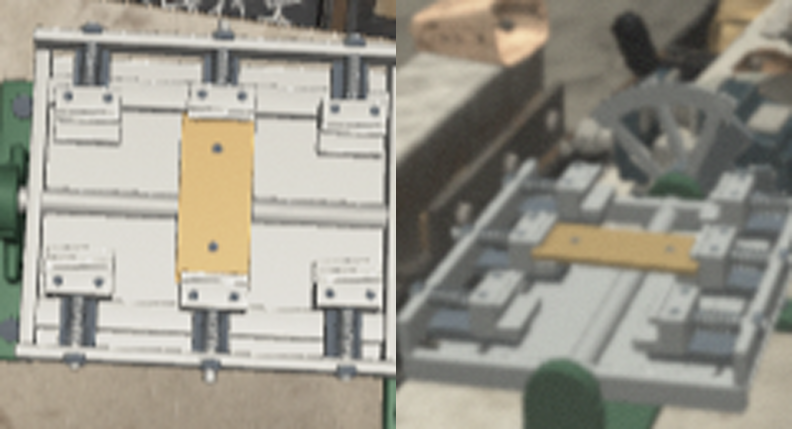

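Plate 1 is caught in the middle bay, square and between both jaws: holes at crop (217,148) and (212,247), on the jaw axis. The left plate hasn't moved, so I'll descend on it.

Request:
move_arm([
  [[-0.005,-0.012,0],[-0.004,0.012,-0.008],0.22],
  [[0,0,0.04],[0,0,0],0.22],
  [[0,0,0.05],[0,0,0],0.22],
  [[0,0,0.05],[0,0,0],0.22],
  [[0,0,0.05],[0,0,0],0.22],
  [[0,0,0.05],[0,0,0],0.22],
  [[0,0,0.04],[0,0,0],0.22],
  [[0,0,0.025],[0,0,0],0.22],
  [[0,0,0],[0,0,0],0.22],
  [[0,0,0],[0,0,0],0.22],
  [[0,0,0],[0,0,0],0.22],
])

```text
clock: 29.3
position: [0.4421, 0.1823, 0.0469]
ee_rot: [0.995, 0.104, 0.001, -0.001]
ft_force: [-0.5, 0.1, 1.4]
grip_width: 0.608
grasp_force: 0.0
```

```bash
python3 - <<'E'
from h import *
go([.441,.182,-.0015],11.8)
E
```

```text
clock 29.3 pos [0.4421 0.1823 0.0469] psi 11.962167988115246 z [ 0.0013  0.0013 -1.    ] f [-0.5019  0.0856  1.4407] w 0.6076994921120633 0.0
shift before turn [-0.0016  0.0001  0.0645] after turn [-0.0015  0.0001  0.0645]
turn [-0.0012 -0.002   0.0036]
```

Request:
move_arm([
  [[-0.0015,0,0.02],[0,0,0],0.22],
  [[0,0,0.02],[0,0,0],0.22],
  [[0,0,0.015],[0,0,0],0.22],
  [[0,0,0.006],[0,0,0],0.22],
  [[0,0,0],[0,0,0],0.22],
  [[0,0,0],[0,0,0],0.22],
  [[0,0,0],[0,0,0],0.22],
])

```text
clock: 30.0
position: [0.4405, 0.182, 0.0006]
ee_rot: [0.995, 0.105, 0.0, -0.0]
ft_force: [-1.0, 0.1, -0.0]
grip_width: 0.613
grasp_force: 0.0
```

```bash
python3 - <<'E'
from h import *
go([.441,.182,-.0012],11.8)
E
```

```text
clock 30.0 pos [0.4405 0.182  0.0006] psi 12.009108465921017 z [ 0.0006  0.0009 -1.    ] f [-0.9854  0.0509 -0.0425] w 0.6128917085514841 0.0
shift before turn [0.0006 0.0001 0.0024] after turn [0.0006 0.0001 0.0024]
turn [-0.0009 -0.001   0.0046]
```

Request:
move_arm([
  [[0.0006,0,0.0022],[0,0,0],0.22],
  [[0,0,0],[0,0,0],0.22],
  [[0,0,0],[0,0,0],0.1],
  [[0,0,0],[0,0,0],-0.1],
  [[0,0,0],[0,0,0],-0.3],
  [[0,0,0],[0,0,0],-0.3],
  [[0,0,0],[0,0,0],-0.3],
  [[0,0,0],[0,0,0],-0.3],
], newtons=60)

```text
clock: 30.8
position: [0.4407, 0.1816, -0.0011]
ee_rot: [0.995, 0.104, -0.0, -0.0]
ft_force: [-3.0, -2.3, 12.2]
grip_width: 0.49
grasp_force: 59.3
```

Request:
move_arm([
  [[0,0,-0.004],[0,0,0],-0.3],
  [[0,0,-0.02],[0,0,0],-0.3],
  [[0,0,-0.04],[0,0,0],-0.3],
  [[0,0,-0.05],[0,0,0],-0.3],
  [[0,0,-0.05],[0,0,0],-0.3],
  [[0,0,-0.05],[0,0,0],-0.3],
  [[0,0,-0.05],[0,0,0.1],-0.3],
  [[0,0,0],[0,0,0.1],-0.3],
  [[0,0,0],[0,0,0.1],-0.3],
  [[0,0,0],[0,0,0],-0.3],
  [[0,0,0],[0,0,0],-0.3],
])

```text
clock: 31.9
position: [0.4402, 0.1817, 0.1949]
ee_rot: [1.0, -0.01, -0.0, 0.0]
ft_force: [-0.4, -0.5, -3.6]
grip_width: 0.486
grasp_force: 61.5
```

```bash
python3 - <<'E'
from h import *
W(1,-.055,.075,12)
shot('side','side9');inhand('side9',3)
E
```

```text
clock 31.9 pos [0.4402 0.1817 0.1949] psi -1.2010157500906806 z [-0.0009 -0.0002 -1.    ] f [-0.4097 -0.4587 -3.6073] w 0.4855599899464574 61.45374298095703
shift before turn [0.2245 0.1804 0.0157] after turn [ 0.2234  0.1797 -0.0313]
turn [ 0.0007 -0.2656  0.0044]
pred x-ends [array([440.1, 279.7]), array([439.8, 264.3]), array([365.5, 270.7]), array([369.3, 256.2])] bbox [365.2664 256.1612] [440.1201 283.4294]
seen 367 439 258 282
rows at left end 266.8333333333333 right end 273.36170212765956 px/mm [-0.7175 -0.0873]
```

Request:
move_arm([
  [[0.02,0.016,0],[0,0,0],-0.3],
  [[0.034,0.0275,0],[0,0,0],-0.3],
  [[0.034,0.0275,0],[0,0,0],-0.3],
  [[0.034,0.0275,0],[0,0,0],-0.3],
  [[0.034,0.0275,0],[0,0,0],-0.3],
  [[0.034,0.0275,0],[0,0,0],-0.3],
  [[0.034,0.027,0],[0,-0.06,0.002],-0.3],
  [[0,0,0.005],[0,-0.1,0.002],-0.3],
  [[0,0,0.005],[0,-0.106,0],-0.3],
  [[0,0,0],[0,0,0],-0.3],
  [[0,0,0],[0,0,0],-0.3],
  [[0,0,0],[0,0,0],-0.3],
])

```text
clock: 33.15
position: [0.6045, 0.0428, 0.1877]
ee_rot: [0.995, -0.013, -0.104, -0.001]
ft_force: [-0.0, 0.6, -1.7]
grip_width: 0.485
grasp_force: 61.6
```

```bash
python3 - <<'E'
from h import *
W(1,-.0122,.020,12)
E
```

```text
clock 33.15 pos [0.6045 0.0428 0.1877] psi -1.4686145923402185 z [-0.2061  0.0053 -0.9785] f [-0.0241  0.6414 -1.6768] w 0.4851223574696922 61.62429213523865
shift before turn [ 0.0738 -0.0002  0.0659] after turn [ 0.0739 -0.0001  0.0657]
turn [-0.0003 -0.0023 -0.0015]
```

Request:
move_arm([
  [[0.018,0,0.004],[0,-0.002,-0.001],-0.3],
  [[0.018,0,0.014],[0,0,0],-0.3],
  [[0.014,0,0.017],[0,0,0],-0.3],
  [[0.013,0,0.016],[0,0,0],-0.3],
  [[0.0108,0,0.0147],[0,0,0],-0.3],
  [[0,0,0],[0,0,0],-0.3],
  [[0,0,0],[0,0,0],-0.3],
  [[0,0,0],[0,0,0],-0.3],
])

```text
clock: 33.95
position: [0.6485, 0.0415, 0.1286]
ee_rot: [0.994, -0.013, -0.105, -0.001]
ft_force: [-0.7, -0.6, -1.6]
grip_width: 0.49
grasp_force: 61.6
```

```bash
python3 - <<'E'
from h import *
W(1,-.0122,.0125,12)
E
```

```text
clock 33.95 pos [0.6485 0.0415 0.1286] psi -1.4595151490296285 z [-0.2084  0.0056 -0.978 ] f [-0.7422 -0.6381 -1.5545] w 0.4900116871832218 61.596715450286865
shift before turn [ 0.0021 -0.0004  0.0105] after turn [ 0.0021 -0.0004  0.0105]
turn [-0.0006  0.0008 -0.0013]
```

Request:
move_arm([
  [[0.001,0,0.005],[0,0,0],-0.3],
  [[0.001,0,0.005],[0,0,0],-0.3],
  [[0,0,0],[0,0,0],-0.3],
  [[0,0,0],[0,0,0],-0.3],
])

```text
clock: 34.35
position: [0.6482, 0.0417, 0.1201]
ee_rot: [0.994, -0.013, -0.105, -0.001]
ft_force: [-0.2, -0.0, -0.6]
grip_width: 0.488
grasp_force: 61.6
```

Request:
move_arm([
  [[0.007,0,-0.0015],[0,0,0],-0.3],
  [[0.007,0,-0.0015],[0,0,0],-0.3],
  [[0.005,0,-0.0011],[0,0,0],-0.3],
  [[0.005,0,-0.0011],[0,0,0],-0.3],
  [[0,0,0],[0,0,0],-0.3],
  [[0,0,0],[0,0,0],-0.3],
])

```text
clock: 34.95
position: [0.6665, 0.0413, 0.12]
ee_rot: [0.994, -0.013, -0.106, -0.002]
ft_force: [-5.0, 1.3, -2.1]
grip_width: 0.486
grasp_force: 61.6
```

```bash
python3 - <<'E'
from h import *
W(1,.015,.0125,12)
E
```

```text
clock 34.95 pos [0.6665 0.0413 0.12  ] psi -1.4498615686022083 z [-0.2102  0.0058 -0.9776] f [-5.0344  1.3277 -2.1318] w 0.4861297888093824 61.552791595458984
shift before turn [ 0.0118 -0.0002 -0.0032] after turn [ 0.0119 -0.0001 -0.0032]
turn [-0.0008  0.0031 -0.0011]
```

Same behaviour as the first plate. I'll push home and lay it level.

Request:
move_arm([
  [[0.006,0,-0.0015],[0,0,0],-0.3],
  [[0.006,0,-0.0015],[0,0,0],-0.3],
  [[0,0,0],[0,0,0],-0.3],
  [[0,0,0],[0,0,0],-0.3],
])

```text
clock: 35.35
position: [0.6751, 0.0411, 0.1202]
ee_rot: [0.994, -0.013, -0.106, -0.002]
ft_force: [-7.1, 0.8, -2.2]
grip_width: 0.493
grasp_force: 61.4
```

Request:
move_arm([
  [[0.0019,0,0.005],[0,0.09,0],-0.3],
  [[0.0014,0,0.0052],[0,0.09,0],-0.3],
  [[0,0,0],[0,0,0],-0.3],
  [[0,0,0],[0,0,0],-0.3],
])

```text
clock: 35.75
position: [0.6755, 0.0411, 0.1123]
ee_rot: [0.999, -0.013, -0.036, -0.001]
ft_force: [-7.7, -0.3, -1.8]
grip_width: 0.489
grasp_force: 61.5
```

```bash
python3 - <<'E'
from h import *
W(1,.0155,.0005,0)
E
```

```text
clock 35.75 pos [0.6755 0.0411 0.1123] psi -1.4699173479814152 z [-0.0719  0.0026 -0.9974] f [-7.7098 -0.316  -1.7592] w 0.48944625239540046 61.546504497528076
shift before turn [ 0.0024 -0.0001  0.005 ] after turn [ 0.002  -0.0001  0.0052]
turn [-0.001   0.0917 -0.0016]
```

Request:
move_arm([
  [[0.002,0,0.005],[0,0.0915,0],-0.3],
  [[0,0,0],[0,0,0],-0.3],
  [[0,0,0],[0,0,0],-0.3],
])

```text
clock: 36.05
position: [0.6766, 0.0408, 0.1084]
ee_rot: [1.0, -0.013, -0.0, -0.0]
ft_force: [-9.1, 0.2, -0.7]
grip_width: 0.486
grasp_force: 61.8
```

Request:
move_arm([
  [[-0.005,0,0],[0,0,0],-0.3],
  [[-0.006,0,0],[0,0,0],-0.3],
  [[-0.006,0,0],[0,0,0],-0.3],
  [[0,0,0],[0,0,0],-0.3],
  [[0,0,0],[0,0,0],-0.3],
  [[0,0,0],[0,0,0],-0.3],
])

```text
clock: 36.65
position: [0.6658, 0.041, 0.1088]
ee_rot: [1.0, -0.013, 0.001, 0.0]
ft_force: [-1.6, -0.7, -1.9]
grip_width: 0.491
grasp_force: 61.6
```

```bash
python3 - <<'E'
from h import *
W(1,0,.0005,0)
E
```

```text
clock 36.65 pos [0.6658 0.041  0.1088] psi -1.4617365330238652 z [ 0.0028 -0.0001 -1.    ] f [-1.608  -0.7431 -1.8538] w 0.4910051508950083 61.61996126174927
shift before turn [-0.0058 -0.0005  0.0005] after turn [-0.0058 -0.0005  0.0005]
turn [-0.     -0.0035 -0.0014]
```

Request:
move_arm([
  [[-0.0042,0,0],[0,0,0],-0.3],
  [[0,0,0],[0,0,0],-0.3],
  [[0,0,0.0005],[0,0,0],-0.02],
  [[0,0,0],[0,0,0],0.1],
  [[0,0,0],[0,0,0],0.22],
  [[0,0,0],[0,0,0],0.22],
  [[0,0,0],[0,0,0],0.22],
  [[0,0,-0.01],[0,0,0],0.22],
  [[0,0,-0.04],[0,0,0],0.22],
  [[0,0,-0.06],[0,0,0],0.22],
  [[0,0,-0.06],[0,0,0],0.22],
  [[0,0,0],[0,0,0],0.22],
])

```text
clock: 37.85
position: [0.6645, 0.0402, 0.2429]
ee_rot: [1.0, -0.013, 0.006, -0.0]
ft_force: [0.1, 0.3, -0.6]
grip_width: 0.609
grasp_force: 0.0
```

```bash
python3 - <<'E'
from h import *
from knob import *
knobs('top0','side0',[(291.4,164),(333.8,166),(288.9,262.7),(327.4,264.7),(365.9,266.3)],[(243.3,232.3),(257.3,214),(336,287.3),(343.3,266.7),(349.3,248.3)])
s=load('side0')
b=cv2.resize(s['pixels'][180:300,225:365,::-1],None,fx=5.7,fy=5,interpolation=cv2.INTER_CUBIC);cv2.imwrite('pics/c13.png',b)
go()
E
```

```text
[291.5 165.3] [243.7 232.4] [0.736  0.0391 0.1588] 0.0013867914352702524
[333.6 167.3] [257.8 215.2] [ 0.7343 -0.041   0.1593] 0.0006516943724769378
[288.6 262.4] [335.5 286.2] [0.5583 0.0438 0.0678] 0.0008315445260834261
[327.3 264.3] [343.5 264.9] [ 0.5556 -0.0359  0.0695] 6.830254117561159e-05
[366.3 265.8] [351.1 249.7] [ 0.5528 -0.1168  0.0625] 0.0037936593609544686
clock 37.85 pos [0.6645 0.0402 0.2429] psi -1.480849207445863 z [ 0.0115  0.0007 -0.9999] f [ 0.1062  0.2587 -0.5843] w 0.6087574859717961 0.0
turn [0. 0. 0.]
```

```bash
python3 - <<'E'
from h import *
go([.694,-.2135,.165],-1.4)
E
```

```text
clock 37.85 pos [0.6645 0.0402 0.2429] psi -1.480849207445863 z [ 0.0115  0.0007 -0.9999] f [ 0.1062  0.2587 -0.5843] w 0.6087574859717961 0.0
shift before turn [0.0469 0.3372 0.1041] after turn [0.0476 0.3372 0.1038]
turn [-0.0012 -0.0146 -0.0018]
```

Request:
move_arm([
  [[0,0.02,-0.015],[0,-0.0146,0],0],
  [[0.006,0.045,0],[0,0,0],-0.15],
  [[0.006,0.045,0],[0,0,0],-0.15],
  [[0.006,0.045,0],[0,0,0],-0.15],
  [[0.006,0.045,0],[0,0,0],-0.15],
  [[0.006,0.045,0],[0,0,0],-0.15],
  [[0.006,0.045,0],[0,0,0],-0.15],
  [[0.006,0.03,0],[0,0,0],-0.15],
  [[0.006,0.017,0],[0,0,0],-0.15],
  [[0,0,0],[0,0,0],-0.15],
  [[0,0,0],[0,0,0],-0.15],
  [[0,0,0],[0,0,0],-0.15],
])

```text
clock: 39.05
position: [0.692, -0.2108, 0.2467]
ee_rot: [1.0, -0.012, -0.004, -0.0]
ft_force: [0.5, 1.0, -0.0]
grip_width: 0.424
grasp_force: 0.0
```

```bash
python3 - <<'E'
from h import *
go([.694,-.2135,.165],-1.4)
s=shot('side','side10');t=shot('top','top10')
a=cv2.resize(t['pixels'][150:280,265:385,::-1],None,fx=3.3,fy=3.3,interpolation=cv2.INTER_CUBIC)
b=cv2.resize(s['pixels'][145:275,230:350,::-1],None,fx=3.3,fy=3.3,interpolation=cv2.INTER_CUBIC)
cv2.imwrite('pics/c14.png',np.hstack([a,b]))
h=cv2.cvtColor(t['pixels'],cv2.COLOR_RGB2HSV);m=cv2.inRange(h,(15,70,120),(32,255,255));m[:,:280]=0;m[:,375:]=0;m[:165]=0;m[265:]=0
for k in cv2.findContours(m,cv2.RETR_EXTERNAL,cv2.CHAIN_APPROX_NONE)[0]:
  if cv2.contourArea(k)>300:
    P=np.array([onz(t,*p[0],.115)[:2] for p in k.astype(float)],np.float32);print(cv2.minAreaRect(P))
E
```

```text
clock 39.05 pos [ 0.692  -0.2108  0.2467] psi -1.3602018732252223 z [-0.0089  0.001  -1.    ] f [ 0.4901  0.9508 -0.0015] w 0.4237522029357231 0.0
shift before turn [0.0037 0.0036 0.1089] after turn [0.0028 0.0035 0.109 ]
turn [-0.001   0.0114  0.0009]
((0.661666989326477, -0.03683537244796753), (0.04360593482851982, 0.10048089921474457), 88.73638153076172)
((0.6637668013572693, 0.04095074534416199), (0.1023160070180893, 0.041749339550733566), 1.39382004737854)
```

View pics/c14.png

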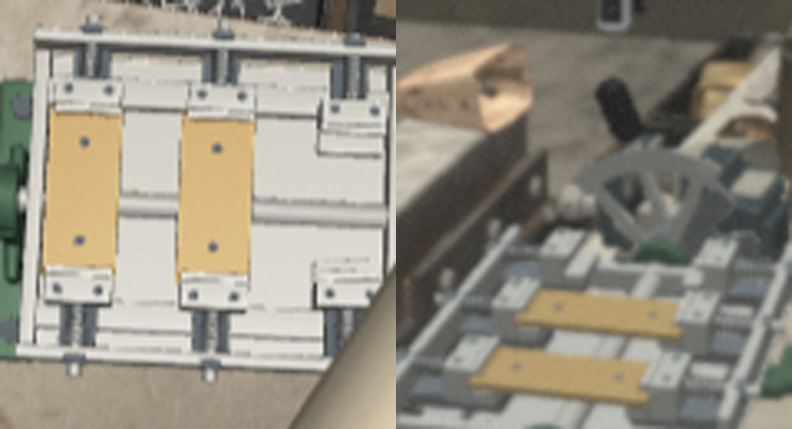

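Both plates are caught and square: bay 1 holes at crop (85,143)/(79,241), bay 2 at (217,148)/(212,247). Next I'll grip the lever across y.

Request:
move_arm([
  [[0.003,0.0035,0],[0,0.011,0],-0.15],
  [[0,0,0.03],[0,0,0],-0.15],
  [[0,0,0.035],[0,0,0],-0.15],
  [[0,0,0.03],[0,0,0],-0.15],
  [[0,0,0.014],[0,0,0],-0.15],
  [[0,0,0],[0,0,0],-0.15],
  [[0,0,0],[0,0,0],-0.15],
])

```text
clock: 39.85
position: [0.6942, -0.2151, 0.166]
ee_rot: [1.0, -0.013, 0.0, 0.0]
ft_force: [0.4, 0.6, 0.2]
grip_width: 0.429
grasp_force: 0.0
```

Request:
move_arm([
  [[0,0,0],[0,0,0],-0.4],
  [[0,0,0],[0,0,0],-0.7],
  [[0,0,0],[0,0,0],-0.7],
  [[0,0,0],[0,0,0],-0.7],
  [[0,0,0],[0,0,0],-0.7],
], newtons=30)

```text
clock: 40.35
position: [0.6945, -0.2147, 0.1665]
ee_rot: [1.0, -0.012, 0.001, -0.0]
ft_force: [-1.2, 2.5, 5.9]
grip_width: 0.266
grasp_force: 29.8
```

```bash
python3 - <<'E'
from h import *
go([.694,-.2135,.165],-1.4)
E
```

```text
clock 40.35 pos [ 0.6945 -0.2147  0.1665] psi -1.4155765020186952 z [ 0.0015  0.0005 -1.    ] f [-1.1554  2.4866  5.9273] w 0.2657650646746358 29.817921817302704
shift before turn [-0.0007 -0.0016  0.002 ] after turn [-0.0007 -0.0016  0.002 ]
turn [-0.0007 -0.0019 -0.0003]
```

Request:
move_arm([
  [[-0.006,0,-0.002],[0,0,0],-0.7],
  [[-0.0059,0,-0.002],[0,0,0],-0.7],
  [[-0.0061,0,-0.0015],[0,0,0],-0.7],
  [[-0.0061,0,-0.0014],[0,0,0],-0.7],
  [[-0.0062,0,-0.001],[0,0,0],-0.7],
  [[-0.0062,0,-0.0009],[0,0,0],-0.7],
  [[0,0,0],[0,0,0],-0.7],
])

```text
clock: 41.05
position: [0.668, -0.2141, 0.1726]
ee_rot: [1.0, -0.012, 0.002, 0.0]
ft_force: [5.7, -0.7, 0.0]
grip_width: 0.272
grasp_force: 30.6
```

Request:
move_arm([
  [[-0.0062,0,-0.0004],[0,0,0],-0.7],
  [[-0.0063,0,-0.0004],[0,0,0],-0.7],
  [[-0.0062,0,0.0001],[0,0,0],-0.7],
  [[-0.0063,0,0.0002],[0,0,0],-0.7],
  [[-0.0075,0,0.0009],[0,0,0],-0.7],
  [[-0.0074,0,0.0009],[0,0,0],-0.7],
  [[0,0,0],[0,0,0],-0.7],
  [[0,0,0],[0,0,0],-0.7],
])

```text
clock: 41.85
position: [0.6383, -0.2133, 0.172]
ee_rot: [1.0, -0.012, 0.002, 0.0]
ft_force: [4.5, 1.6, 2.6]
grip_width: 0.268
grasp_force: 30.2
```

```bash
cat > tilt.py <<'E'
from h import *
def tilt(tf,sf,th):
    """predict knobs at tilt th from geometry, refine by blue-grey blobs near, triangulate, report slope"""
    t=load(tf);s=load(sf);ex=np.array([np.cos(np.radians(-1.4)),np.sin(np.radians(-1.4)),0]);a=np.radians(th)
    def blob(c,p,w=3):
        b=c['pixels'][:,:,2].astype(float)-c['pixels'][:,:,0]; x,y=np.round(p).astype(int)
        P=b[y-w:y+w+1,x-w:x+w+1];Wt=np.clip(P-np.percentile(P,70),0,None);Y,X=np.mgrid[-w:w+1,-w:w+1]
        return x+(Wt*X).sum()/Wt.sum(),y+(Wt*Y).sum()/Wt.sum()
    for by in((.6615,.0415),(.660,-.0386)):
        q=[]
        for sgn in(1,-1):
            X=np.array([*by,.085])+ex*(sgn*.100*np.cos(a)-.032*np.sin(a))+np.array([0,0,sgn*.100*np.sin(a)+.032*np.cos(a)])
            pt,ps=blob(t,proj(t,X)),blob(s,proj(s,X)); r,e=tri(t,pt,s,ps);q.append(r);print(np.round(X,4),r,round(e,4))
        d=q[0]-q[1];print('tilt',np.degrees(np.arctan2(d[2],d[0])))
E
python3 - <<'E'
from tilt import *
go([.6375,-.213,.172],-1.4)
tilt('top0','side0',27.5)
shot('side','side11');shot('top','top11')
tilt('top11','side11',30)
E
```

```text
clock 41.85 pos [ 0.6383 -0.2133  0.172 ] psi -1.4081528260829907 z [ 0.0039 -0.0001 -1.    ] f [4.4742 1.5974 2.5766] w 0.26776064257365206 30.16992151737213
shift before turn [-0.001  -0.0004  0.    ] after turn [-0.001  -0.0004  0.    ]
turn [-0.     -0.005  -0.0002]
[0.7354 0.0397 0.1596] [0.7362 0.0388 0.1599] 0.0001
[0.5581 0.044  0.0672] [0.5579 0.0438 0.0678] 0.0007
tilt 27.31090569276998
[ 0.7339 -0.0404  0.1596] [ 0.7342 -0.0414  0.1596] 0.0002
[ 0.5566 -0.0361  0.0672] [ 0.555  -0.0362  0.0692] 0.0006
tilt 26.764881380491584
[0.7321 0.0398 0.1627] [0.7366 0.0401 0.1574] 0.0013
[0.5589 0.044  0.0627] [0.5582 0.0444 0.0674] 0.0023
tilt 26.747867895739883
[ 0.7306 -0.0403  0.1627] [ 0.7351 -0.0414  0.1561] 0.0031
[ 0.5574 -0.0361  0.0627] [ 0.5556 -0.0364  0.0674] 0.0011
tilt 26.293967007028197
```

```bash
python3 - <<'E'
from tilt import *
for th in(25,26.5,28,29):
    print('--',th);tilt('top11','side11',th)
print('init');tilt('top0','side0',29)
t=load('top11');s=load('side11')
a=cv2.resize(t['pixels'][150:280,265:385,::-1],None,fx=3.3,fy=3.3,interpolation=cv2.INTER_CUBIC)
b=cv2.resize(s['pixels'][150:300,225:365,::-1],None,fx=2.85,fy=2.85,interpolation=cv2.INTER_CUBIC)
b0=cv2.resize(load('side0')['pixels'][150:300,225:365,::-1],None,fx=2.85,fy=2.85,interpolation=cv2.INTER_CUBIC)
cv2.imwrite('pics/c15.png',np.hstack([b,b0]))
E
```

```text
-- 25
[0.7386 0.0396 0.1563] [0.7403 0.0395 0.1555] 0.0009
[0.5574 0.044  0.0717] [0.5569 0.044  0.0739] 0.0006
tilt 23.989872689488788
[ 0.7371 -0.0405  0.1563] [ 0.7391 -0.041   0.155 ] 0.0004
[ 0.5559 -0.0361  0.0717] [ 0.5539 -0.0361  0.0755] 0.0011
tilt 23.214582970135115
-- 26.5
[0.7367 0.0397 0.1583] [0.7401 0.0394 0.1556] 0.0005
[0.5578 0.044  0.069 ] [0.557  0.044  0.0728] 0.0007
tilt 24.34794170966257
[ 0.7352 -0.0404  0.1583] [ 0.7386 -0.0409  0.155 ] 0.0
[ 0.5563 -0.0361  0.069 ] [ 0.5542 -0.0362  0.074 ] 0.0009
tilt 23.706760374381975
-- 28
[0.7347 0.0397 0.1602] [0.7391 0.0396 0.156 ] 0.0
[0.5582 0.044  0.0663] [0.557  0.0441 0.0716] 0.0006
tilt 24.879403665692703
[ 0.7332 -0.0404  0.1602] [ 0.738  -0.0413  0.1552] 0.0009
[ 0.5567 -0.0361  0.0663] [ 0.5543 -0.0363  0.0724] 0.0008
tilt 24.254725518173018
-- 29
[0.7334 0.0397 0.1615] [0.7372 0.0402 0.1572] 0.0025
[0.5586 0.044  0.0645] [0.5575 0.0442 0.0692] 0.0013
tilt 26.076159192128948
[ 0.7319 -0.0404  0.1615] [ 0.7369 -0.0414  0.1564] 0.0006
[ 0.5571 -0.0361  0.0645] [ 0.5546 -0.0363  0.0705] 0.0004
tilt 25.212743574765405
init
[0.7334 0.0397 0.1615] [0.7358 0.039  0.1599] 0.0004
[0.5586 0.044  0.0645] [0.558  0.0439 0.0675] 0.0007
tilt 27.47350020796736
[ 0.7319 -0.0404  0.1615] [ 0.734  -0.0414  0.1596] 0.0008
[ 0.5571 -0.0361  0.0645] [ 0.5552 -0.0362  0.0686] 0.0002
tilt 26.973446228586837
```

View pics/c15.png

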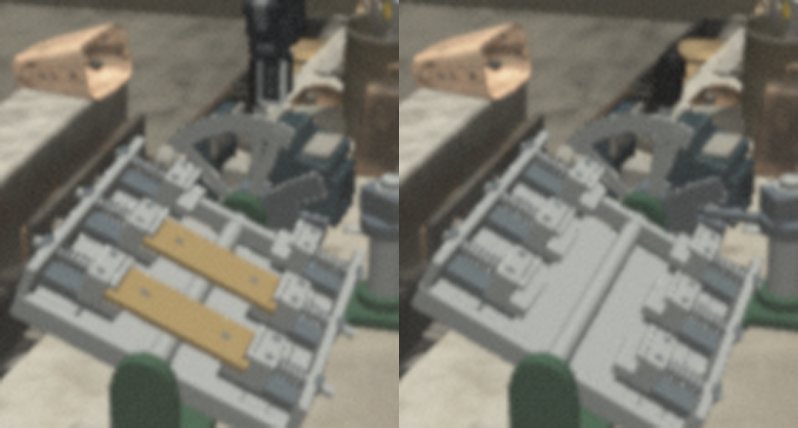

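Bay plates stay put. The bed is short of 30°: knob triangulation reads ~24° now, against ~27° at the start. I'll pull the lever further.

Request:
move_arm([
  [[-0.005,0,0.0004],[0,0,0],-0.7],
  [[-0.005,0,0.0006],[0,0,0],-0.7],
  [[-0.004,0,0.0006],[0,0,0],-0.7],
  [[0,0,0],[0,0,0],-0.7],
  [[0,0,0],[0,0,0],-0.7],
])

```text
clock: 42.45
position: [0.6249, -0.2132, 0.1701]
ee_rot: [1.0, -0.013, -0.001, -0.001]
ft_force: [-9.2, 4.0, 8.3]
grip_width: 0.156
grasp_force: 5.8
```

```bash
cat > tilt2.py <<'E'
from tilt import *
import io,contextlib
def it(tf,sf,th=27):
    for _ in range(6):
        f=io.StringIO()
        with contextlib.redirect_stdout(f): tilt(tf,sf,th)
        v=[float(l.split()[1]) for l in f.getvalue().splitlines() if l.startswith('tilt')]; th=(th+np.mean(v))/2
    print(tf,v,th)
E
python3 - <<'E'
from tilt2 import *
go()
shot('side','side12');shot('top','top12')
it('top0','side0');it('top4','side4',0);it('top11','side11');it('top12','side12')
E
```

```text
clock 42.45 pos [ 0.6249 -0.2132  0.1701] psi -1.4809529284170353 z [-0.0021  0.0017 -1.    ] f [-9.2341  4.      8.2973] w 0.15572180825811113 5.810763873159885
turn [0. 0. 0.]
top0 [27.31090569276998, 26.6072242093696] 26.95970456120933
top4 [-2.1903322418873294, -1.5960505646760805] -1.8567456400275026
top11 [23.72698114418536, 22.981486769536403] 23.43489405464646
top12 [25.68850615486504, 24.962172600344335] 25.349100951350486
```

```bash
cat > edge.py <<'E'
from h import *
def edge(f):
    c=load(f);h=cv2.cvtColor(c['pixels'],cv2.COLOR_RGB2HSV);m=cv2.inRange(h,(12,70,80),(32,255,255));m[:190]=0;m[320:]=0;m[:,:240]=0;m[:,340:]=0
    ex=np.array([np.cos(np.radians(-1.4)),np.sin(np.radians(-1.4)),0]);out=[]
    for k in cv2.findContours(m,cv2.RETR_EXTERNAL,cv2.CHAIN_APPROX_NONE)[0]:
        if cv2.contourArea(k)<250: continue
        P=k.reshape(-1,2);x0,x1=P[:,0].min(),P[:,0].max();L=x1-x0
        g=m.astype(float)
        for side in(0,1):
            pts=[]
            for x in range(int(x0+.3*L),int(x1-.3*L)):
                ys=P[P[:,0]==x][:,1]; pts.append((x,ys.min()-.5 if side==0 else ys.max()+.5))
            vx,vy,px,py=cv2.fitLine(np.array(pts,np.float32),cv2.DIST_HUBER,0,.01,.01).ravel()
            _,a=ray(c,px,py);_,b=ray(c,px+20*vx,py+20*vy);n=np.cross(a,b)
            out.append(np.degrees(np.arctan(-(n@ex)/n[2])))
    print(f,np.round(out,1),'mean',np.mean(out))
if __name__=='__main__':
    import sys
    for f in sys.argv[1:]: edge(f)
E
python3 edge.py side10 side11 side12
```

```text
side10 [ 1.1 -0.9  3.3 -1.4] mean 0.5622639516832215
side11 [24.2 24.9 23.8 25.6] mean 24.64636123939077
side12 [24.9 26.8 25.  26.5] mean 25.795092186240645
```

Request:
move_arm([
  [[0,0,-0.01],[0,0,0],0],
  [[0,0,-0.03],[0,0,0],0],
  [[0,0,-0.05],[0,0,0],-0.5],
  [[0,0,-0.03],[0,0,0],-1],
  [[0.04,0,0],[0,0,0],-1],
  [[0.042,0,0],[0,0,0],-1],
  [[0,0,0],[0,0,0],-1],
  [[0,0,0],[0,0,0],-1],
])

```text
clock: 43.35
position: [0.6874, -0.2156, 0.2591]
ee_rot: [1.0, -0.013, -0.001, 0.001]
ft_force: [-1.0, -0.7, 0.5]
grip_width: 0.002
grasp_force: 0.0
```

```bash
python3 - <<'E'
from ball import *
import edge
shot('side','side13');shot('top','top13');edge.edge('side13')
from tilt2 import it
it('top13','side13'); 
go([.685,-.2135,.18],-1.4)
E
```

```text
side13 [25.6 27.3 25.6 25.9] mean 26.10706467018936
top13 [25.56109233936019, 24.586602229555844] 25.108005923006957
clock 43.45 pos [ 0.6868 -0.2157  0.2598] psi -1.532211920134066 z [-0.0004 -0.0002 -1.    ] f [-0.4751 -1.3773  0.7707] w 0.002324835801838938 0.0
shift before turn [-0.0024 -0.0029  0.1064] after turn [-0.0024 -0.0029  0.1064]
turn [ 0.0003  0.0005 -0.0029]
```

Request:
move_arm([
  [[0,-0.002,0.03],[0,0,0],-1],
  [[0,0,0.04],[0,0,0],-1],
  [[0,0,0.036],[0,0,0],-1],
  [[-0.01,0,0],[0,0,0],-1],
  [[-0.01,0,0],[0,0,0],-1],
  [[0,0,0],[0,0,0],-1],
  [[0,0,0],[0,0,0],-1],
])

```text
clock: 44.15
position: [0.6729, -0.2133, 0.1819]
ee_rot: [1.0, -0.013, 0.001, 0.0]
ft_force: [-0.6, 0.4, 0.4]
grip_width: -0.002
grasp_force: 0.0
```

Request:
move_arm([
  [[-0.004,0,0],[0,0,0],-1],
  [[-0.004,0,0],[0,0,0],-1],
  [[0,0,0],[0,0,0],-1],
  [[0,0,0],[0,0,0],-1],
])

```text
clock: 44.55
position: [0.6677, -0.2128, 0.1808]
ee_rot: [1.0, -0.012, 0.001, 0.0]
ft_force: [6.1, -1.4, 2.1]
grip_width: 0.001
grasp_force: 2.7
```

```bash
python3 - <<'E'
import edge
from tilt2 import it
from h import *
shot('side','side14');shot('top','top14');edge.edge('side14')
it('top14','side14'); go()
E
```

```text
side14 [26.5 27.3 26.4 28.8] mean 27.271092449293626
top14 [26.338823738486074, 25.876865003475814] 26.12239369128227
clock 44.65 pos [ 0.6677 -0.2128  0.1807] psi -1.4148011921303725 z [ 0.0023 -0.0005 -1.    ] f [ 4.6882 -0.8642  2.1335] w 0.0015945343838558639 2.712257858365774
turn [0. 0. 0.]
```

Request:
move_arm([
  [[-0.0035,0,0.0002],[0,0,0],-1],
  [[-0.003,0,0.0003],[0,0,0],-1],
  [[0,0,0],[0,0,0],-1],
  [[0,0,0],[0,0,0],-1],
  [[0,0,0],[0,0,0],-1],
])

```text
clock: 45.15
position: [0.663, -0.2127, 0.1806]
ee_rot: [1.0, -0.012, 0.001, 0.0]
ft_force: [5.0, -0.3, 3.3]
grip_width: 0.001
grasp_force: 3.0
```

```bash
python3 - <<'E'
import edge
from tilt2 import it
from h import *
shot('side','side15');shot('top','top15');edge.edge('side15')
it('top15','side15',28); go()
E
```

```text
side15 [29.9 31.4 29.  30.5] mean 30.19913199352865
top15 [29.121140902731756, 28.4236229783227] 28.738181783566198
clock 45.25 pos [ 0.663  -0.2127  0.1806] psi -1.4077040963592893 z [ 0.0027 -0.0005 -1.    ] f [ 5.7061 -0.783   4.2474] w 0.0018253761400065544 2.9530417174100876
turn [0. 0. 0.]
```

Request:
move_arm([
  [[0.02,0,0],[0,0,0],-1],
  [[0,0,-0.03],[0,0,0],-1],
  [[0,0,-0.06],[0,0,0],-1],
  [[0,0,-0.06],[0,0,0],-0.5],
  [[0,0,-0.03],[0,0,0],0.3],
  [[-0.04,-0.008,0],[0,0,0],0.3],
  [[-0.05,-0.008,0],[0,0,0],0.3],
  [[-0.05,-0.008,0],[0,0,0],0.3],
  [[-0.06,-0.008,0],[0,0,0.15],0.3],
  [[0,0,0],[0,0,0.17],0.3],
  [[0,0,0],[0,0,0.17],0.3],
  [[0,0,0],[0,0,0.17],0.3],
])

```text
clock: 46.45
position: [0.5305, -0.1852, 0.3154]
ee_rot: [0.964, -0.266, 0.0, -0.0]
ft_force: [0.8, -0.9, -0.5]
grip_width: 0.651
grasp_force: 0.0
```

Request:
move_arm([
  [[0,0,0],[0,0,0.098],0.3],
  [[0,0,0],[0,0,0],0.3],
  [[0,0,0],[0,0,0],0.3],
])

```text
clock: 46.75
position: [0.5308, -0.1859, 0.3152]
ee_rot: [0.954, -0.3, -0.0, 0.0]
ft_force: [0.8, 0.4, -0.6]
grip_width: 0.647
grasp_force: 0.0
```

```bash
python3 - <<'E'
from h import *
go([.5397,-.187,.16],-35.5); print(manip.get_obs()['joint_pos'])
import edge; shot('side','side16');edge.edge('side16')
E
```

```text
clock 46.75 pos [ 0.5308 -0.1859  0.3152] psi -34.91485581889236 z [-0.0002 -0.0005 -1.    ] f [ 0.8045  0.4434 -0.5611] w 0.6468824175176897 0.0
shift before turn [ 0.0106 -0.0057  0.207 ] after turn [ 0.0106 -0.0057  0.207 ]
turn [ 0.0007 -0.0002  0.013 ]
[-0.7572  0.339   1.2949  1.5406 -0.3258  1.5085 -1.6372]
side16 [29.7 30.4 30.  29.9] mean 30.00686191073891
```

Request:
move_arm([
  [[0.0106,-0.0057,0],[0,0,0.013],0.3],
  [[0,0,0.04],[0,0,0],0.3],
  [[0,0,0.05],[0,0,0],0.3],
  [[0,0,0.05],[0,0,0],0.3],
  [[0,0,0.04],[0,0,0],0.3],
  [[0,0,0.02],[0,0,0],0.3],
  [[0,0,0],[0,0,0],0.3],
  [[0,0,0],[0,0,0],0.3],
])

```text
clock: 47.6
position: [0.5405, -0.1874, 0.1665]
ee_rot: [0.952, -0.306, 0.001, 0.0]
ft_force: [0.0, 0.2, -0.4]
grip_width: 0.651
grasp_force: 0.0
```

```bash
python3 - <<'E'
from h import *
go([.5397,-.187,.100],-35.5); print(manip.get_obs()['joint_pos'])
E
```

```text
clock 47.6 pos [ 0.5405 -0.1874  0.1665] psi -35.61298943395639 z [ 0.0012 -0.0012 -1.    ] f [ 0.0089  0.2398 -0.3998] w 0.6510343610762898 0.0
shift before turn [-0.0013  0.0002  0.0886] after turn [-0.0012  0.0002  0.0886]
turn [ 0.0004 -0.0022 -0.0025]
[-0.6508  0.4731  1.169   1.7358 -0.4586  1.2413 -1.5601]
```

Joint 3 has moved away from its limit. I'll descend and grip the collar.

Request:
move_arm([
  [[-0.001,0,0.03],[0,0,0],0.3],
  [[0,0,0.035],[0,0,0],0.3],
  [[0,0,0.022],[0,0,0],0.3],
  [[0,0,0],[0,0,0],0.3],
  [[0,0,0],[0,0,0],0],
  [[0,0,0],[0,0,0],-0.4],
  [[0,0,0],[0,0,0],-0.6],
  [[0,0,0],[0,0,0],-0.6],
  [[0,0,0],[0,0,0],-0.6],
  [[0,0,0],[0,0,0],-0.6],
], newtons=50)

```text
clock: 48.6
position: [0.5399, -0.1876, 0.1019]
ee_rot: [0.952, -0.306, 0.001, 0.0]
ft_force: [-2.8, -0.8, 6.1]
grip_width: 0.387
grasp_force: 49.3
```

```bash
python3 - <<'E'
from h import *
go([.5397,-.187,.100],-35.5); o=manip.get_obs();print(o['joint_pos'],o['torque'])
E
```

```text
clock 48.6 pos [ 0.5399 -0.1876  0.1019] psi -35.65514075603308 z [ 0.0021 -0.0015 -1.    ] f [-2.8375 -0.7598  6.1381] w 0.38664089471602425 49.344146847724915
shift before turn [-0.0007 -0.0004  0.0026] after turn [-0.0007 -0.0004  0.0026]
turn [ 0.     -0.0033 -0.0034]
[-0.5943  0.5413  1.096   1.8015 -0.531   1.1289 -1.5121] [-0.2855  0.6871 -0.0029]
```

Request:
move_arm([
  [[0,0,0],[0,0,-0.1],-0.6],
  [[0,0,0],[0,0,-0.14],-0.6],
  [[0,0,0],[0,0,-0.14],-0.6],
  [[0,0,0],[0,0,-0.14],-0.6],
  [[0,0,0],[0,0,-0.14],-0.6],
  [[0,0,0],[0,0,-0.14],-0.6],
  [[0,0,0],[0,0,-0.14],-0.6],
  [[0,0,0],[0,0,-0.14],-0.6],
  [[0,0,0],[0,0,0],-0.6],
  [[0,0,0],[0,0,0],-0.6],
])

```text
clock: 49.6
position: [0.5401, -0.1866, 0.1019]
ee_rot: [0.994, 0.113, 0.001, 0.0]
ft_force: [-3.0, 3.2, 7.8]
grip_width: 0.384
grasp_force: 49.6
```

Request:
move_arm([
  [[0,0,0],[0,0,-0.12],-0.6],
  [[0,0,0],[0,0,-0.12],-0.6],
  [[0,0,0],[0,0,-0.12],-0.6],
  [[0,0,0],[0,0,0],-0.6],
  [[0,0,0],[0,0,0],-0.6],
])

```text
clock: 50.1
position: [0.54, -0.1862, 0.1019]
ee_rot: [0.968, 0.252, 0.001, -0.0]
ft_force: [-3.4, 4.2, 8.3]
grip_width: 0.383
grasp_force: 49.7
```

```bash
python3 - <<'E'
from h import *
go(); o=manip.get_obs();print(o['joint_pos'],o['torque'])
E
```

```text
clock 50.1 pos [ 0.54   -0.1862  0.1019] psi 29.199437203079597 z [ 0.0018  0.0006 -1.    ] f [-3.4454  4.1608  8.298 ] w 0.3829568668301854 49.74832355976105
turn [0. 0. 0.]
[-0.4286  0.4212  0.8412  1.7953 -0.3539  1.0816 -0.5228] [0.9375 0.8675 0.0969]
```

Request:
move_arm([
  [[0,0,0],[0,0,-0.07],-0.6],
  [[0,0,0],[0,0,-0.07],-0.6],
  [[0,0,0],[0,0,-0.04],-0.6],
  [[0,0,0],[0,0,0],-0.6],
  [[0,0,0],[0,0,0],-0.6],
])

```text
clock: 50.6
position: [0.54, -0.1861, 0.1019]
ee_rot: [0.948, 0.319, 0.001, -0.0]
ft_force: [-3.6, 6.0, 9.2]
grip_width: 0.385
grasp_force: 52.7
```

```bash
python3 - <<'E'
from h import *
go(); o=manip.get_obs();print(o['torque'])
E
```

```text
clock 50.6 pos [ 0.54   -0.1861  0.1019] psi 37.151031870980816 z [ 0.0019  0.0015 -1.    ] f [-3.6077  6.0133  9.1982] w 0.3849248698544856 52.68693029880524
turn [0. 0. 0.]
[ 1.2184  0.9075 -1.2615]
```

Torque jumped to 1.26 N m at psi 37.2°, the orientation it had when locked, so the collar is on its stop. I'll release it and lift away.

Request:
move_arm([
  [[0,0,0],[0,0,0.012],-0.2],
  [[0,0,0],[0,0,0],0.1],
  [[0,0,0],[0,0,0],0.3],
  [[0,0,0],[0,0,0],0.3],
  [[0,0,-0.03],[0,0,0],0.3],
  [[0,0,-0.06],[0,0,0],0.3],
  [[0,0,-0.06],[0,0,0],0.3],
  [[0,0,-0.06],[0,0,0],0.3],
  [[0,0,-0.06],[0,0,0],0.3],
  [[0,0,-0.04],[0,0,0],0.3],
  [[0,0,0],[0,0,0],0.3],
])

```text
clock: 51.7
position: [0.5406, -0.1875, 0.3368]
ee_rot: [0.949, 0.315, 0.003, 0.002]
ft_force: [1.0, 0.3, -0.7]
grip_width: 0.653
grasp_force: 0.0
```

Request:
move_arm([
  [[-0.05,0,0],[0,0,0],0.3],
  [[-0.05,-0.03,0],[0,0,0],0.3],
  [[-0.05,-0.04,0],[0,0,0],0.3],
  [[-0.02,-0.05,0],[0,0,0],0.3],
  [[0,-0.05,0],[0,0,0],0.3],
  [[0,-0.05,0],[0,0,0],0.3],
  [[0,0,0],[0,0,0],0.3],
  [[0,0,0],[0,0,0],0.3],
])

```text
clock: 52.5
position: [0.3447, -0.1304, 0.3327]
ee_rot: [0.949, 0.315, 0.0, -0.0]
ft_force: [0.6, -1.1, -0.7]
grip_width: 0.645
grasp_force: 0.0
```

```bash
python3 - <<'E'
from h import *
from tilt2 import it
import edge
go()
s=shot('side','side17');t=shot('top','top17');edge.edge('side17');it('top17','side17',28)
# compare collar with the locked start and the open state
t0=load('top0')['pixels'];s0=load('side0')['pixels'];op=load('side15')['pixels']
d=lambda a,b,r:np.abs(a[r].astype(float)-b[r]).mean()
rt=np.s_[262:284,392:418];rs=np.s_[200:240,340:378]
print('top collar vs start',d(t['pixels'],t0,rt),'side vs start',d(s['pixels'],s0,rs),'open vs start',d(op,s0,rs))
# chalk / punch unmoved
rc=np.s_[150:260,215:245];print('chalk/punch diff',d(t['pixels'],t0,rc))
h=cv2.cvtColor(t['pixels'],cv2.COLOR_RGB2HSV);m=cv2.inRange(h,(15,70,120),(32,255,255));m[:,:270]=0;m[:,375:]=0;m[:165]=0;m[270:]=0
for k in cv2.findContours(m,cv2.RETR_EXTERNAL,cv2.CHAIN_APPROX_NONE)[0]:
  if cv2.contourArea(k)>300: print(cv2.minAreaRect(k))
E
```

```text
clock 52.5 pos [ 0.3447 -0.1304  0.3327] psi 36.754109567424024 z [ 0.0001  0.0006 -1.    ] f [ 0.5592 -1.0504 -0.6514] w 0.6452301444457764 0.0
turn [0. 0. 0.]
side17 [29.7 30.4 29.2 29.7] mean 29.744770228555392
top17 [29.195164079035585, 28.58835800547527] 28.842902989428275
top collar vs start 4.578088578088578 side vs start 2.463377192982456 open vs start 5.074780701754386
chalk/punch diff 2.113737373737374
((329.3861389160156, 218.5492401123047), (22.132537841796875, 48.092506408691406), 3.179830312728882)
((289.1365661621094, 216.0391845703125), (21.91800880432129, 47.35116958618164), 1.9749339818954468)
```

```bash
python3 -c "
from h import *
print(order.hand_in())"
```

```text
the job is handed in; nothing more can be done
None
```

The job is handed in: both brass plates (only two were on the bench) are caught square in bays 1 and 2, the bed is tilted back to about 29–30 degrees by camera measurement, and the lock collar is on its locked stop. I judged the notch from stop torque and collar angle, not from a close-up.

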